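Tidy the balcony hair-cutting bench after a gust

TASK

A gust has been over the hair-cutting bench. Stand every fallen bottle upright again on the rubber mat, and put the orange guard combs away: press the storage box's plunger fully down to its stop so that the drawer springs out, put every guard comb into the drawer, and push the drawer shut until it catches and stays shut. Leave the mug, the jar, the clipper and the pick comb where they are.

Things in the scene. Friction and masses are not known exactly. Their poses are not given: they have to be found in the camera images.
- storage_box: Blue-grey plastic storage box, fixed on the bench: 290 mm wide, 220 mm deep, 86 mm high, one drawer in its front, which looks roughly at the robot. Origin on the bench under the middle of the drawer front's outer face when shut; x points level from front to back of the box, y to its left side, z up. The flat top lies at z = 86 mm.
- plunger (a joint): How far the box's press plunger is pushed down, m: 0 up, 0.010 at its stop. A spring carries it: about 1.8 N to start it moving, 4.8 N at the stop. Near the end of its stroke (from 6 to 8 mm) its catch lets go and the drawer springs out by itself. Let go, it comes back up.
- plunger_top (a point): Centre of the flat top of the plunger head, a dark disc 34 mm across on a stem through a 44 mm collar, 65 mm behind the shut drawer front on the centre line of the box's top; 115 mm above the bench when up. It moves down with the plunger.
- drawer (a joint): How far the drawer is out, m: 0 shut and caught, 0.150 fully out. Once the catch lets go a spring drives it out in about 1 s (4 N shut, 1.3 N fully out). To shut it push its front in: over the last 20 mm the catch takes 10 to 15 N in all (the plunger dips by itself) and snaps. It can be pushed 3 mm too far (-0.003), then rests at 0.0005; not caught, it springs out again.
- drawer_front (a point): Point on the outside of the drawer's flat front panel, on its centre line, 50 mm above the bench; moves with the drawer (axes as storage_box). The panel is 286 mm wide and spans 6 to 80 mm above the bench.
- drawer_floor (a point): Centre of the drawer's inner floor, 12 mm above the bench; moves with the drawer (axes as storage_box). Inside: x +-98 mm, y +-134 mm, walls 44 mm high. Fully out, the front 144 mm (x -98 to +45 mm) is open from above; the shell covers the rest. A catch loop juts 28 mm from the middle of the front panel (y +-12 mm), 58 to 65 mm above this floor; what lies in the drawer must stay below 45 mm.
- mat: Black rubber mat, fixed flat on the bench: 240 mm (x) by 330 mm (y), 3 mm thick; origin at the centre of its underside.
- guard1: Orange plastic clipper guard comb, 60 mm long (x) by 44 mm wide (y) by 22 mm high, 20 to 45 g; origin at the centre of its underside, z up as it lies on the bench. The rear 38 mm (x -30 to +8 mm) has the full height, the tooth tips in front (x +8 to +30 mm) only 12 mm. May be absent.
- guard2: Orange plastic clipper guard comb, 60 mm long (x) by 44 mm wide (y) by 26 mm high, 20 to 45 g; origin at the centre of its underside, z up as it lies on the bench. The rear 38 mm (x -30 to +8 mm) has the full height, the tooth tips in front (x +8 to +30 mm) only 14 mm. May be absent.
- guard3: Orange plastic clipper guard comb, 60 mm long (x) by 44 mm wide (y) by 30 mm high, 20 to 45 g; origin at the centre of its underside, z up as it lies on the bench. The rear 38 mm (x -30 to +8 mm) has the full height, the tooth tips in front (x +8 to +30 mm) only 16 mm. May be absent.
- guard4: Orange plastic clipper guard comb, 60 mm long (x) by 44 mm wide (y) by 34 mm high, 20 to 45 g; origin at the centre of its underside, z up as it lies on the bench. The rear 38 mm (x -30 to +8 mm) has the full height, the tooth tips in front (x +8 to +30 mm) only 19 mm. May be absent.
- bottle1: Plastic care bottle, white, with a slim black cap, toppled on the mat: 146 mm long, square body 46 mm (y) by 46 mm (z) over the 108 mm next to the base, then a round cap 28 mm across. Origin on its axis at mid-length, 73 mm from the base; x runs along the axis from base to cap (up when it stands), at first z is up. 0.12 to 0.28 kg. May be absent.
- bottle2: Plastic care bottle, grey, squat, with a wide white cap, toppled on the mat: 118 mm long, square body 52 mm (y) by 52 mm (z) over the 92 mm next to the base, then a round cap 38 mm across. Origin on its axis at mid-length, 59 mm from the base; x runs along the axis from base to cap (up when it stands), at first z is up. 0.12 to 0.28 kg. May be absent.
- bottle3: Plastic care bottle, white, flat-sided, slim white cap, toppled on the mat: 138 mm long, rectangular body 54 mm (y) by 40 mm (z) over the 112 mm next to the base, then a round cap 26 mm across. Origin on its axis at mid-length, 69 mm from the base; x runs along the axis from base to cap (up when it stands), at first z is up. 0.12 to 0.28 kg. May be absent.
- mug: Green ceramic mug, 80 mm across, 92 mm high, handle at its +y side out to 77 mm from the axis; stands upright, origin at the centre of its underside. Leave alone.
- jar: Low amber jar with a metal lid, 66 mm across, 44 mm high, standing among the guard combs; origin at the centre of its underside. Leave alone.
- clipper: Silver hair clipper lying on the bench, 170 mm long (x) by 44 by 36 mm; origin under its middle. Leave alone.
- pick_comb: Steel pick comb lying flat, 180 mm long (x), 62 mm wide, 7 mm high; origin under its middle. Leave alone.

How it is judged (in metres and radians):
On the way, in this order (a step that is already met when the one before it is completed fails the run):
1. the plunger of the storage box is pressed fully down to its stop (at least 9 of its 10 mm) (value of joint plunger above 0.009 m), for 0.1 s.
2. with the drawer sprung out, every guard comb lies inside it (value of joint drawer above 0.12 m and x of guard1 in the frame of drawer_floor between -0.099 and 0.099 m and y of guard1 in the frame of drawer_floor between -0.136 and 0.136 m and z of guard1 in the frame of drawer_floor between -0.006 and 0.065 m and x of guard2 in the frame of drawer_floor between -0.099 and 0.099 m and y of guard2 in the frame of drawer_floor between -0.136 and 0.136 m and z of guard2 in the frame of drawer_floor between -0.006 and 0.065 m and x of guard3 in the frame of drawer_floor between -0.099 and 0.099 m and y of guard3 in the frame of drawer_floor between -0.136 and 0.136 m and z of guard3 in the frame of drawer_floor between -0.006 and 0.065 m and x of guard4 in the frame of drawer_floor between -0.099 and 0.099 m and y of guard4 in the frame of drawer_floor between -0.136 and 0.136 m and z of guard4 in the frame of drawer_floor between -0.006 and 0.065 m), for 0.2 s.
At the end, for the whole second after the job is handed in: The drawer is shut and caught (out by less than 4 mm, plunger back up) with every guard comb inside it; every bottle stands upright (within 0.1 rad) with the centre of its base on the mat, at rest and released (value of joint each of drawer, plunger below 0.004 m and x of guard1 in the frame of drawer_floor between -0.099 and 0.099 m and y of guard1 in the frame of drawer_floor between -0.136 and 0.136 m and z of guard1 in the frame of drawer_floor between -0.006 and 0.065 m and x of guard2 in the frame of drawer_floor between -0.099 and 0.099 m and y of guard2 in the frame of drawer_floor between -0.136 and 0.136 m and z of guard2 in the frame of drawer_floor between -0.006 and 0.065 m and x of guard3 in the frame of drawer_floor between -0.099 and 0.099 m and y of guard3 in the frame of drawer_floor between -0.136 and 0.136 m and z of guard3 in the frame of drawer_floor between -0.006 and 0.065 m and x of guard4 in the frame of drawer_floor between -0.099 and 0.099 m and y of guard4 in the frame of drawer_floor between -0.136 and 0.136 m and z of guard4 in the frame of drawer_floor between -0.006 and 0.065 m and angle between each of bottle1, bottle2, bottle3's own x axis and vertical below 0.1 rad and x of bottle1 in the frame of mat between -0.12 and 0.12 m and y of bottle1 in the frame of mat between -0.165 and 0.165 m and z of bottle1 in the frame of mat below 0.082 m and linear speed of each of bottle1, bottle2, bottle3 below 0.03 m/s and x of bottle2 in the frame of mat between -0.12 and 0.12 m and y of bottle2 in the frame of mat between -0.165 and 0.165 m and z of bottle2 in the frame of mat below 0.068 m and x of bottle3 in the frame of mat between -0.12 and 0.12 m and y of bottle3 in the frame of mat between -0.165 and 0.165 m and z of bottle3 in the frame of mat below 0.078 m); the robot touches nothing.
It fails at once if the mug is pushed more than 60 mm from its place or tipped over (distance of mug from where it was at the start of the episode above 0.06 m or angle between mug's own z axis and vertical above 0.6 rad).
It fails at once if the jar is pushed more than 60 mm from its place or tipped over (distance of jar from where it was at the start of the episode above 0.06 m or angle between jar's own z axis and vertical above 0.6 rad).
It fails at once if the clipper is pushed more than 60 mm from its place (distance of clipper from where it was at the start of the episode above 0.06 m).
It fails at once if the pick comb is pushed more than 60 mm from its place (distance of pick_comb from where it was at the start of the episode above 0.06 m).
Of guard1, guard2, guard3, guard4 only 3 to 4 are there at a start; the rules pass over those that are not, and their reading is None.
Of bottle1, bottle2, bottle3 only 2 to 3 are there at a start; the rules pass over those that are not, and their reading is None.
At some moment in a run one of guard1, guard2, guard3, guard4 may be knocked a few centimetres aside while the robot is not near it.
Once in a run the grip may slacken for a moment while it holds something.
It also fails if it takes over 210 s, if anything falls off the work surface, if the arm or the gripper's body presses on something with over 40 N, if the wrist force passes 120 N, or if a joint passes its speed limit or range.

ROBOT

A 6-joint arm with a two-finger parallel gripper is mounted at the origin on the work surface. World frame = base frame: x ahead of the robot, y to its left, z up, the work surface at z = 0. Lengths are in mm, angles in degrees, forces in N, time in s.
With the tool pointing down it reaches from about 300 to 850 mm from the base axis. Payload 4.2 kg.
Tool frame: the origin (TCP) lies at the very end of the fingers, on their centre line; the grasp point (between the pads) lies 19 mm behind it (env.tcp_to_grasp is the distance from the TCP to the grasp point, in mm); z points along the fingers, y is the line along which they close (so a half turn about z gives the same grasp; the last joint's range is limited). The gripper opens to 91 mm and grips with 3 to 60 N. Pads are 32 mm wide; open, the fingers measure 118 mm over their backs; the gripper's body (76 mm by 178 mm) begins 60 mm behind the grasp point.
Start: joints at [-77.521, 18.312, 89.639, -0, 72.044, -1.146], TCP at [135.452, -558.834, 213.976] pointing down, gripper open.
Joint ranges: [-177.97, 177.97], [-48.28, 115.42], [12.27, 149.76], [-77.06, 257.06], [2.81, 150.46], [-146.56, 146.56]. Speed limits (degrees/s): [147.25, 147.25, 180, 180, 180, 180].

INTERFACE

Orientations are given as [roll, pitch, yaw] about the fixed x, y, z axes, in that order (R = Rz(yaw) Ry(pitch) Rx(roll)).
In Python, from workcell import env gives the robot as it stands.
- The arm moves only by the tool move_arm, never from a script. Its argument "plan" is a list of rows, each a list of 3 entries, a list of its own where there are three numbers: the shift along the world's x, y, z in cm, then the turn about the world's z in degrees, then the closure, from 0 (fully open) to 1 (shut). In form: [[[x, y, z], turn, claw], ...]. A call has 1 to 5 rows; each row shifts and turns the commanded pose from where the row before left it; what a row does not reach is not made up. A row lasts 1/10 s, in which the tool goes at most 50 mm and 8.59 degrees, less where a joint would pass 70% of its speed; a pose out of reach is approached as far as the arm can. A call is refused whole if a number of a shift passes 5 or a number of a turn 8.59, either way. A call with a gripper value outside its range is refused whole. The fingers move at their own pace and stop on an object; "squeeze" is the grip in N (left out, the last holds). Time passes only in rows, so rows that do not move let the fingers close. It gives the time, the measured TCP pose, the force, the opening and the grip force at its end, in the units of the state.
- env.state(): the state, without advancing time (a new reading comes with each control period).
- env.grab_frame(name): name is "scene" or "top" or "wrist"; returns a dict with "frame" (384x512x3 uint8, red, green, blue), "z_map" (384x512 float32, mm along the optical axis (not along the pixel's ray), 0 where there is no reading), "fovy" (degrees; the focal length in pixels is half the picture's height over the tangent of half this angle, whatever the lens; pixels are square), "cx", "cy" (the principal point, pixels), "position" and "orientation" of the camera in the world. Camera axes: x right, y down, z forward; pixel columns grow to the right and rows downward; lengths in mm; the calibration is good to about 2 mm. A picture is of the moment at which its call begins.
- env.job_done(): hands the job in; it is judged then, once.
Trained networks look in a picture, given as the dict that the camera call returned (one of the last four; its "shot" number tells which), for a name from the list of things; names that differ only in an ending like _2 or _b are one class to them, and where a whole thing is asked for, a point or a joint stands for the part that bears it (a point fixed in the world has none). Each returns a list of dicts, best first, with "score" (0 to 1); they miss things now and then, are a little off and sometimes report something else, mostly with a low value. They report only what shows in the picture. A call takes as long as a camera call.
- env.search_frame(picture, label): "point" ([column, row] in pixels, amid what is visible of it).
- env.landmark_of(picture, label): "point" ([column, row] in pixels: a listed point, or the origin of a listed thing).
The state is a dict: "time_s": time; "qpos": joint angles; "qvel": joint speeds; "effort": joint torques, N m; "ee_pos": TCP position; "ee_rot": TCP orientation; "force": force on the tool from outside, world axes, zero at the start; "torque": the same for the moment, N m; "gripper_width": finger opening in mm; "gripper_force": force on a finger pad.
Only numpy, scipy, OpenCV 4.12 (cv2) and the standard library are available. Lean on these libraries where they do the work, as an engineer would, in place of code of your own. Each camera call takes 0.05 s, during which the arm holds its last target. There are 200 camera calls.

## Working session

There is one attempt and no reset: what is moved stays moved. The work goes in short steps, Python scripts to look and compute and a tool call to move; the robot and the scene stay as the last step left them, time stands still between calls to the robot, and variables do not carry over. Pictures are saved under pics/ and viewed, at most 14 in all, crops included, and the job is handed in when it is done.

Besides the shell and the picture viewer there is one more tool, called as name(argument=value, ...), one argument or row to a line, values as JSON. move_arm: Moves the arm, as the interface text tells. Its arguments: {"type":"object","properties":{"plan":{"type":"array","items":{"type":"array"}},"squeeze":{"type":"number"}},"required":["plan"]}

```bash
mkdir -p pics; cat > h.py <<'E'
from workcell import env
import numpy as np, cv2
from scipy.spatial.transform import Rotation as Ro
def pose(p):
    o=np.array(p["orientation"],float)
    R=o if o.shape==(3,3) else Ro.from_euler('xyz',o,degrees=True).as_matrix()
    return R,np.array(p["position"],float)
def foc(p): return p["frame"].shape[0]/2/np.tan(np.radians(p["fovy"]/2))
def cloud(p):
    z=p["z_map"];f=foc(p);v,u=np.mgrid[:z.shape[0],:z.shape[1]]
    c=np.stack([(u-p["cx"])*z/f,(v-p["cy"])*z/f,z],-1)
    R,t=pose(p); w=c@R.T+t; w[z<=0]=np.nan; return w
def onplane(p,uv,h):
    R,t=pose(p);d=R@np.array([(uv[0]-p["cx"])/foc(p),(uv[1]-p["cy"])/foc(p),1]);return t+d*(h-t[2])/d[2]
def at(W,uv,r=2):
    u,v=int(round(uv[0])),int(round(uv[1]));return np.nanmedian(W[max(v-r,0):v+r+1,max(u-r,0):u+r+1].reshape(-1,3),0)
def save(p,n): cv2.imwrite(f"pics/{n}.png",cv2.cvtColor(p["frame"],cv2.COLOR_RGB2BGR))
E
python3 - <<'E'
from h import *
np.set_printoptions(precision=1,suppress=True)
print(env.state())
ims=[]
for n in ("top","scene"):
    p=env.grab_frame(n);W=cloud(p);ims.append(p["frame"])
    print(n,p["position"],p["orientation"],p["fovy"],p["cx"],p["cy"])
    for l in "storage_box plunger_top drawer_front mat guard1 guard2 guard3 guard4 bottle1 bottle2 bottle3 mug jar clipper pick_comb".split():
        for k,f in (("S",env.search_frame),("L",env.landmark_of)):
            if n=="scene" and k=="L": continue
            r=f(p,l); print(l,k,[(np.round(d["point"]),round(d["score"],2),at(W,d["point"])) for d in r[:4]])
    save(p,n)
E
```

```text
{'time_s': 0.0, 'qpos': array([-77.5,  18.4,  89.7,   0. ,  72. ,  -1.1]), 'qvel': array([-0.1,  0.1, -0. ,  0. ,  0.1, -0. ]), 'effort': array([ -0. , -41.2, -23.2,   0.1,   0. ,  -0. ]), 'ee_pos': array([ 135.3, -558.3,  213.1]), 'ee_rot': array([-179.9,   -0. ,   13.6]), 'force': array([ 0.1, -0.2,  0.3]), 'torque': array([ 0.,  0., -0.]), 'gripper_force': 0.0, 'gripper_width': 91.23579523982617}
top [ 499.5   -2.8 1272.7] [-175.1    0.5  -88.4] 51.871304260818555 253.4263495550706 195.17829168816564
storage_box S [(array([392., 203.]), 0.97, array([ 589.2, -405.5,   86. ]))]
storage_box L [(array([356., 219.]), 0.95, array([ 541. , -319.5,    0.6]))]
plunger_top S []
plunger_top L [(array([384., 210.]), 0.42, array([ 565.8, -373.1,  113.9]))]
drawer_front S [(array([361., 214.]), 0.68, array([ 554.2, -315.9,   74.5]))]
drawer_front L [(array([361., 216.]), 0.73, array([ 548.1, -317.7,   69.6]))]
mat S [(array([147., 226.]), 0.83, array([499.6, 351.8,   1.4])), (array([383., 205.]), 0.55, array([ 580.5, -369.6,  114.1]))]
mat L [(array([163., 228.]), 0.84, array([494.9, 286.8,  54
[... 5125 characters left out ...]
array([285., 146.]), 0.84, array([512.4, 284. ,  53.3])), (array([264., 164.]), 0.71, array([493.9, 172.3,  41.7])), (array([242., 176.]), 0.62, array([454.2,  90.8,  24. ]))]
bottle3 S [(array([285., 146.]), 0.84, array([512.4, 284. ,  53.3])), (array([264., 164.]), 0.71, array([493.9, 172.3,  41.7])), (array([242., 176.]), 0.62, array([454.2,  90.8,  24. ]))]
mug S [(array([324., 200.]), 0.91, array([748.5, 178.4,  14.5])), (array([290., 157.]), 0.19, array([542.2, 280.1,  13.8]))]
jar S [(array([242., 209.]), 0.56, array([552.3, -39.4,  44.7])), (array([174., 310.]), 0.3, array([ 621.5, -425. ,   85.8]))]
clipper S []
pick_comb S [(array([333., 180.]), 0.73, array([725.6, 283.9,   3.6]))]
```

View pics/top.png

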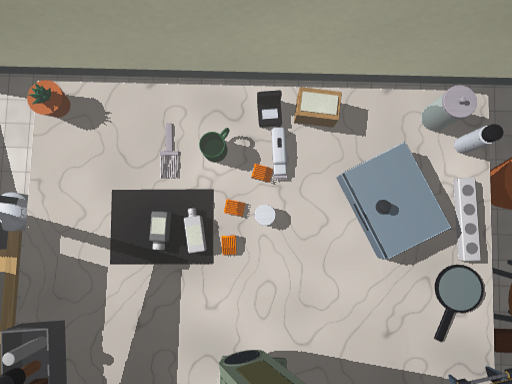

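View pics/scene.png

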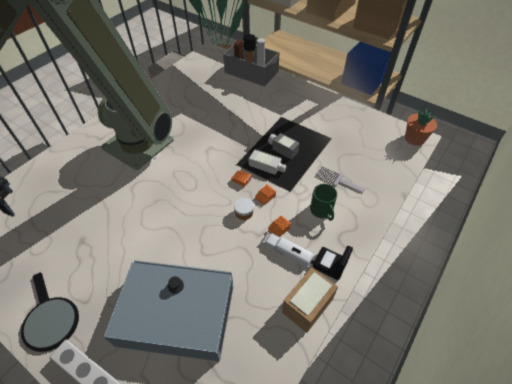

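```bash
cat > obj.py <<'E'
from h import *
np.set_printoptions(precision=1,suppress=True)
def rect(P):
    (c,s,a)=cv2.minAreaRect(P[:,:2].astype(np.float32)); return np.round(c,1),np.round(s,1),round(a,1)
def orange(p):
    W=cloud(p);hsv=cv2.cvtColor(p["frame"],cv2.COLOR_RGB2HSV)
    m=((hsv[...,0]<18)&(hsv[...,1]>150)&(hsv[...,2]>60)).astype(np.uint8)
    m=cv2.morphologyEx(m,cv2.MORPH_CLOSE,np.ones((3,3)))
    n,L,st,ce=cv2.connectedComponentsWithStats(m); out=[]
    for i in range(1,n):
        if st[i,4]<60: continue
        P=W[(L==i)&np.isfinite(W[...,2])];
        if len(P)<40: continue
        P=P[P[:,2]>6]
        if len(P)<40: continue
        out.append((ce[i],P))
    return out
def guards(p):
    for c,P in orange(p):
        if np.median(P[:,2])>70: continue
        h=np.percentile(P[:,2],95);hi=P[P[:,2]>0.75*h];lo=P[P[:,2]<0.65*h]
        # known-height rectify: whole outline
        print("guard px",c.round(),"n",len(P),"h",h.round(1),"rect",rect(P),"hi",rect(hi) if len(hi)>5 else None,"lo c",lo[:,:2].mean(0) if len(lo) else None)
E
python3 - <<'E'
from obj import *
p=env.grab_frame("top");guards(p);W=cloud(p)
Z=W[...,2];X=W[...,0];Y=W[...,1]
B=W[(Z>82)&(Z<90)&(Y<-150)&(X>380)&(X<800)];print("box",rect(B),len(B))
P=W[(Z>105)&(Z<122)&(Y<-250)&(X>450)&(X<700)];print("plunger",P.mean(0),rect(P),len(P))
for nm,y0,y1 in (("b2",235,350),("b3",130,235)):
    m=(Z>8)&(Z<70)&(Y>y0)&(Y<y1)&(X>380)&(X<620);P=W[m]
    print(nm,rect(P),len(P),"zmax",np.percentile(P[:,2],95))
    for x in range(410,600,12):
        Q=P[abs(P[:,0]-x)<6]
        if len(Q)>3: print(x,len(Q),"y",Q[:,1].min(),Q[:,1].max(),"z",np.percentile(Q[:,2],90), p["frame"][m&(abs(X-x)<6)].mean(0))
M=W[(np.array(p["frame"]).max(-1)<45)&(Z>0)&(Z<6)&(Y>80)&(X<650)];print("mat",rect(M))
E
```

```text
guard px [262. 173.] n 251 h 35.9 rect (array([679.4, -12.5]), array([58.8, 44. ]), 76.6) hi (array([680.1,  -8.7]), array([51.6, 43.9]), 75.9) lo c [678.7 -21.7]
guard px [234. 207.] n 190 h 32.3 rect (array([565.7,  72.7]), array([59.1, 42.7]), 79.7) hi (array([566.5,  76.8]), array([50.9, 42.7]), 79.5) lo c [566.9  64. ]
guard px [229. 245.] n 202 h 27.7 rect (array([447. ,  85.7]), array([57.3, 41.6]), 1.5) hi (array([450.6,  85.7]), array([50. , 41.4]), 1.5) lo c [437.5  84.4]
box (array([ 640.7, -496.8]), array([289.3, 406.3]), 27.7) 6020
plunger [ 576.7 -374.9  113.7] (array([ 576.5, -375.5]), array([32.1, 32.2]), 87.8) 110
b2 (array([506.2, 294.6]), array([110. , 222.5]), 89.7) 702 zmax 57.487246163756325
434 48 y 285.6751743771519 319.6235980544916 z 48.189540977096726 [151.  149.7 151.1]
446 48 y 284.5680027166416 331.0685595684497 z 46.68994726113649 [129.9 129.1 130.1]
458 67 y 278.12668002085735 330.14462144347476 z 55.52614564322721 [98.5 98.  98.8]
470 75 y 255.15425272349717 326.56867735670346 z 55.347500809107714 [108.7 108.1 109.2]
482 77 y 272.0197814846028 328.321
[... 1042 characters left out ...]
44.80340580691852 [188.9 190.4 180. ]
482 70 y 165.17613705033824 218.11670769997855 z 45.53191942160113 [191.9 193.7 182.7]
494 73 y 166.91660355669634 222.27186945747232 z 45.356806744185725 [188.1 189.7 179. ]
506 73 y 169.4961142989078 222.51069751965508 z 44.85111606010359 [187.2 187.8 181.2]
518 75 y 171.59254867563365 226.76109065991767 z 44.46056028103185 [186.5 184.7 186.9]
530 63 y 142.61871867501935 226.2322483969694 z 44.64824767633208 [183.5 181.8 183.9]
542 32 y 190.75871481113407 216.91605868375999 z 37.20122545826359 [162.2 160.6 162. ]
554 26 y 192.3215892155673 223.7804106449939 z 36.42920961119387 [167.5 166.3 167.5]
mat (array([413. , 321.7]), array([129.6, 284.1]), 26.2)
```

move_arm(
  plan=[
    [[4.4, 1.8, 0], 0, 1],
    [[4.4, 1.8, 0], 0, 1],
    [[4.4, 1.8, 0], 0, 1],
    [[4.4, 1.8, 0], 0, 1],
    [[4.4, 1.8, 0], 0, 1],
  ],
  squeeze=20,
)

```text
time_s: 2.9
ee_pos: [357.1, -468.0, 214.1]
ee_rot: [180.0, -0.0, 13.6]
force: [-0.0, 0.1, 0.4]
gripper_width: 54.1
gripper_force: 0.0
```

move_arm(
  plan=[
    [[4.4, 1.8, 0], 0, 1],
    [[4.4, 1.8, 0], 0, 1],
    [[4.4, 1.8, 0], 0, 1],
    [[4.4, 1.8, 0], 0, 1],
    [[4.4, 1.8, 0], 0, 1],
  ],
)

```text
time_s: 3.4
ee_pos: [577.2, -377.8, 214.0]
ee_rot: [180.0, 0.0, 13.6]
force: [-0.0, -1.6, 0.3]
gripper_width: 14.0
gripper_force: 0.0
```

move_arm(
  plan=[
    [[0, 0, -4], 0, 1],
    [[0, 0, -3], 0, 1],
    [[0, 0, -1.5], 0, 1],
    [[0, 0, 0], 0, 1],
  ],
)

```text
time_s: 3.8
ee_pos: [574.1, -377.6, 125.7]
ee_rot: [-179.7, 0.2, 13.6]
force: [0.2, -0.4, 1.0]
gripper_width: 0.6
gripper_force: 0.0
```

move_arm(
  plan=[
    [[0.3, 0.2, -1], 0, 1],
    [[0, 0, -0.5], 0, 1],
    [[0, 0, -0.4], 0, 1],
    [[0, 0, -0.3], 0, 1],
    [[0, 0, 0], 0, 1],
  ],
)

```text
time_s: 4.3
ee_pos: [579.0, -377.0, 107.6]
ee_rot: [179.9, -0.1, 13.6]
force: [1.4, 0.6, 1.5]
gripper_width: 0.2
gripper_force: 0.8
```

move_arm(
  plan=[
    [[0, 0, -0.2], 0, 1],
    [[0, 0, -0.2], 0, 1],
    [[0, 0, 0], 0, 1],
  ],
)

```text
time_s: 4.6
ee_pos: [579.1, -377.1, 105.2]
ee_rot: [179.9, -0.1, 13.6]
force: [-0.5, 2.0, 9.9]
gripper_width: 0.3
gripper_force: 5.2
```

move_arm(
  plan=[
    [[0, 0, -0.1], 0, 1],
    [[0, 0, 0], 0, 1],
    [[0, 0, 0], 0, 1],
  ],
)

```text
time_s: 4.9
ee_pos: [579.1, -377.1, 105.2]
ee_rot: [179.9, -0.1, 13.6]
force: [-1.3, 2.6, 14.6]
gripper_width: 0.4
gripper_force: 6.9
```

move_arm(
  plan=[
    [[0, 0, 4], 0, 1],
    [[-1, 4, 4], 8, 0],
    [[-1, 5, 3], 8, 0],
    [[-1, 5, 0], 8, 0],
    [[-1, 5, 0], 8, 0],
  ],
)

```text
time_s: 5.4
ee_pos: [541.0, -200.7, 202.7]
ee_rot: [179.9, -0.0, 45.9]
force: [0.4, 1.0, -0.7]
gripper_width: 29.4
gripper_force: 0.0
```

```bash
python3 - <<'E'
from obj import *
p=env.grab_frame("top");guards(p);W=cloud(p);save(p,"top2")
Z=W[...,2];X=W[...,0];Y=W[...,1]
m=(Z>70)&(Z<90)&(Y<-100)&(X>350)&(X<800)
# box frame coords
a=np.radians(-62.3);o=np.array([546.5,-317.4]);d=W[...,:2]-o
bx=d[...,0]*np.cos(a)+d[...,1]*np.sin(a);by=-d[...,0]*np.sin(a)+d[...,1]*np.cos(a)
for lo in range(-160,-20,10):
    q=(bx>lo)&(bx<lo+10)&(abs(by)<125)&np.isfinite(Z); print(lo,np.nanmedian(Z[q]) if q.any() else None,end='; ')
cl=(Y<-30)&(Y>-100)&(X>640)&(X<850)&(Z>15);print("clip",rect(W[cl]),W[cl][:,1].max())
E
```

```text
guard px [262. 173.] n 249 h 36.1 rect (array([679.2, -12.3]), array([58.5, 44.4]), 77.5) hi (array([680.2,  -7.7]), array([49.3, 44.4]), 77.5) lo c [677.7 -22.4]
guard px [234. 207.] n 194 h 31.7 rect (array([565.8,  72.6]), array([59.4, 42.8]), 79.8) hi (array([566.7,  76.9]), array([49.3, 43.2]), 81.4) lo c [564.3  64.7]
guard px [229. 245.] n 202 h 28.4 rect (array([447. ,  85.7]), array([57.4, 41.6]), 1.5) hi (array([450.7,  85.6]), array([50.1, 41.4]), 2.1) lo c [435.4  84.1]
-160 559.3454183721867; -150 557.8502505721383; -140 566.8495092985529; -130 568.3254278010891; -120 569.3404701190075; -110 571.0525567854924; -100 572.9299765551307; -90 571.3535646238965; -80 565.8007613348318; -70 17.90345966728114; -60 13.631790868641133; -50 12.78340052359249; -40 12.344029108338646; -30 11.64581027322788; clip (array([751.5, -63.6]), array([ 65.6, 196.9]), 89.6) -30.154129134654813
```

View pics/top2.png

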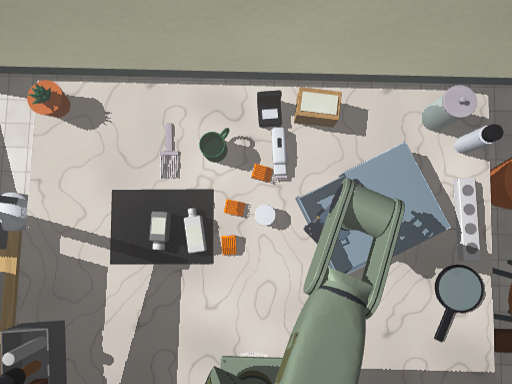

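move_arm(
  plan=[
    [[3.5, 4.85, 0], 7.8, 0.2],
    [[3.5, 4.85, -2], 7.8, 0.2],
    [[3.5, 4.85, -3], 7.8, 0.2],
    [[3.5, 4.85, -3], 7.8, 0.2],
    [[0, 0, -2], 0, 0.2],
  ],
)

```text
time_s: 5.95
ee_pos: [653.2, -46.0, 119.3]
ee_rot: [180.0, -0.1, 77.2]
force: [-1.0, -0.4, -0.4]
gripper_width: 71.7
gripper_force: 0.0
```

```bash
python3 - <<'E'
from obj import *
print(env.state()["ee_pos"],env.state()["ee_rot"])
p=env.grab_frame("wrist");guards(p);save(p,"w1");print(p["position"],p["orientation"])
E
```

```text
[653.2 -46.  119.3] [180.   -0.1  77.2]
guard px [112.  70.] n 5594 h 30.3 rect (array([565.3,  73.1]), array([60.7, 45.1]), 80.4) hi (array([566. ,  77.6]), array([51.6, 44.9]), 80.3) lo c [571.7  57.7]
guard px [ 9. 91.] n 534 h 25.2 rect (array([476.2,  83.7]), array([43., 17.]), 68.4) hi (array([477.,  73.]), array([15. ,  6.8]), 65.5) lo c [476.2  81.2]
guard px [277. 145.] n 3326 h 34.5 rect (array([678.8, -11.9]), array([61. , 43.7]), 76.8) hi (array([679.9,  -7.4]), array([51.5, 43.7]), 76.9) lo c [682.1 -19.8]
[666.6  18.3 290.2] [166.3  -0.  -12.8]
```

View pics/w1.png

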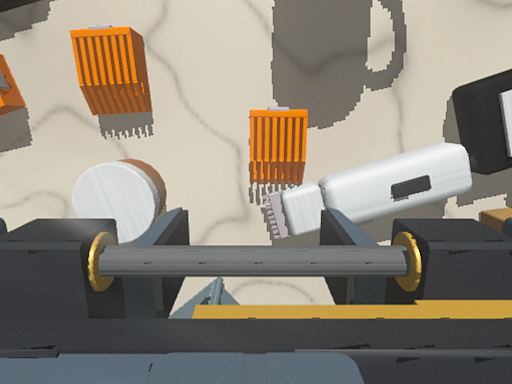

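move_arm(
  plan=[
    [[1.4, 2, 0], 0, 0.2],
    [[1.35, 1.9, -1], 0, 0.2],
    [[0, 0, -3.5], 0, 0.2],
    [[0, 0, -3.5], 0, 0.2],
    [[0, 0, 0], 0, 0.2],
  ],
)

```text
time_s: 6.5
ee_pos: [674.7, -11.1, 36.1]
ee_rot: [-179.4, 0.1, 76.8]
force: [-1.5, -0.4, -0.5]
gripper_width: 72.8
gripper_force: 0.0
```

move_arm(
  plan=[
    [[0.5, 0.3, -1], 0, 0.2],
    [[0, 0, -1.5], 0, 0.2],
    [[0, 0, -0.5], 0, 0.2],
    [[0, 0, 0], 0, 0.2],
  ],
)

```text
time_s: 6.9
ee_pos: [683.1, -8.3, 11.0]
ee_rot: [-179.9, 0.0, 76.8]
force: [-0.3, 0.8, -0.7]
gripper_width: 73.3
gripper_force: 0.0
```

move_arm(
  plan=[
    [[-0.2, 0.2, -0.5], 0, 0.6],
    [[0, 0, 0], 0, 0.8],
    [[0, 0, 0], 0, 0.8],
    [[0, 0, 0], 0, 0.8],
    [[0, 0, 0], 0, 0.8],
  ],
  squeeze=15,
)

```text
time_s: 7.4
ee_pos: [681.7, -6.2, 6.9]
ee_rot: [180.0, -0.0, 76.8]
force: [-0.1, -0.1, 1.7]
gripper_width: 43.6
gripper_force: 15.0
```

move_arm(
  plan=[
    [[0, 0, 2], 0, 0.8],
    [[0, 0, 4], 0, 0.8],
    [[0, 0, 5], 0, 0.8],
    [[0, 0, 3], 0, 0.8],
    [[0, 0, 0], 0, 0.8],
  ],
)

```text
time_s: 7.9
ee_pos: [684.7, -6.3, 152.8]
ee_rot: [179.3, -0.1, 76.8]
force: [-0.5, -0.2, 0.8]
gripper_width: 43.8
gripper_force: 15.0
```

move_arm(
  plan=[
    [[-1.9, -4.2, 0], 8.2, 0.8],
    [[-1.9, -4.2, 0], 8.2, 0.8],
    [[-1.9, -4.2, 0], 8.2, 0.8],
    [[-1.9, -4.2, 0], 8.2, 0.8],
    [[-1.9, -4.2, 0], 8.2, 0.8],
  ],
)

```text
time_s: 8.4
ee_pos: [585.0, -217.5, 145.4]
ee_rot: [-179.9, -0.1, 118.2]
force: [-0.1, 0.1, 0.2]
gripper_width: 44.1
gripper_force: 15.0
```

move_arm(
  plan=[
    [[0, 0, 0], 0, 0.8],
    [[0, 0, 0], 0, 0.8],
  ],
)

```text
time_s: 8.6
ee_pos: [585.7, -216.8, 145.6]
ee_rot: [-180.0, -0.1, 117.6]
force: [0.1, 0.6, -0.1]
gripper_width: 43.8
gripper_force: 15.0
```

```bash
python3 - <<'E'
from obj import *
p=env.grab_frame("wrist");save(p,"w2");W=cloud(p)
print(env.state()["ee_pos"],env.state()["ee_rot"])
E
```

```text
[ 586.3 -215.8  145.7] [-180.    -0.1  117.7]
```

View pics/w2.png

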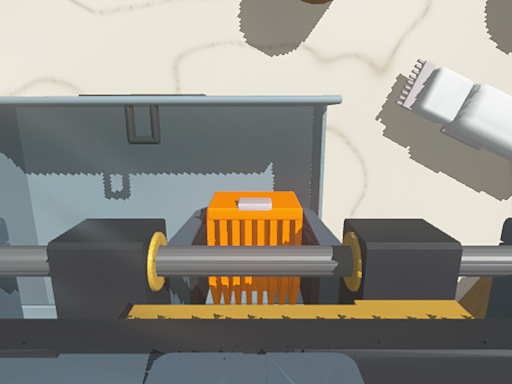

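move_arm(
  plan=[
    [[0, 0, -4], 0, 0.8],
    [[0, 0, -4], 0, 0.8],
    [[0, 0, -2.5], 0, 0.8],
    [[0, 0, -1.5], 0, 0.8],
    [[0, 0, 0], 0, 0.8],
  ],
)

```text
time_s: 9.15
ee_pos: [585.3, -213.7, 23.5]
ee_rot: [-179.8, -0.3, 117.9]
force: [0.6, -0.1, -0.7]
gripper_width: 43.9
gripper_force: 15.0
```

move_arm(
  plan=[
    [[0, 0, -0.3], 0, 0.6],
    [[0, 0, 0], 0, 0.32],
    [[0, 0, 0], 0, 0.32],
    [[0, 0, 0], 0, 0.32],
    [[0, 0, 3], 0, 0.32],
  ],
)

```text
time_s: 9.65
ee_pos: [583.9, -215.3, 50.8]
ee_rot: [-179.7, -0.3, 117.8]
force: [0.2, 0.7, -0.3]
gripper_width: 62.1
gripper_force: 0.0
```

move_arm(
  plan=[
    [[0, 0, 5], 0, 0.2],
    [[0, 0, 4], 0, 0.2],
    [[-0.3, 4.5, 1], -7.6, 0.2],
    [[-0.3, 5, 0], -7.6, 0.2],
    [[-0.3, 5, 0], -7.6, 0.2],
  ],
)

```text
time_s: 10.15
ee_pos: [577.7, -70.4, 155.0]
ee_rot: [179.8, 0.0, 94.6]
force: [-0.1, -0.4, -0.3]
gripper_width: 72.6
gripper_force: 0.0
```

move_arm(
  plan=[
    [[-0.3, 5, 0], -7.5, 0.2],
    [[-0.3, 5, 0], -7.5, 0.2],
    [[-0.3, 4.7, 0], 0, 0.2],
    [[0, 0, -2], 0, 0.2],
    [[0, 0, 0], 0, 0.2],
  ],
)

```text
time_s: 10.65
ee_pos: [566.8, 76.6, 132.1]
ee_rot: [-179.8, 0.1, 80.2]
force: [-1.1, 0.7, -0.9]
gripper_width: 72.5
gripper_force: 0.0
```

```bash
python3 - <<'E'
from obj import *
s=env.state();print(s["ee_pos"],s["ee_rot"],s["gripper_width"])
p=env.grab_frame("wrist");guards(p)
p=env.grab_frame("top");guards(p)
E
```

```text
[566.8  76.6 132.1] [-179.8    0.1   80.2] 72.51700580238573
guard px [254. 192.] n 2054 h 30.5 rect (array([565. ,  74.3]), array([61.9, 43.2]), 80.3) hi (array([565.8,  78.9]), array([52.7, 43.2]), 80.2) lo c [563.   66.9]
guard px [126. 197.] n 2861 h 26.4 rect (array([476.1,  91.1]), array([120.3,  46. ]), 6.5) hi (array([480.8,  91.5]), array([111. ,  45.8]), 6.7) lo c [446.9  89.4]
guard px [327. 202.] n 248 h 48.1 rect (array([ 591.1, -221.9]), array([43.2, 62.9]), 28.1) hi (array([ 588.3, -217.7]), array([41.8, 52.6]), 27.4) lo c [ 594.6 -225.2]
guard px [228. 242.] n 122 h 253.0 rect (array([459. ,  79.7]), array([41.4, 53.9]), 2.0) hi (array([476.8,  70.1]), array([33.7,  1.7]), 82.1) lo c [454.7  88. ]
```

move_arm(
  plan=[
    [[0, 0.2, -4], 0, 0.2],
    [[0, 0, -4], 0, 0.2],
    [[0, 0, -3], 0, 0.2],
    [[0, 0, -1.6], 0, 0.2],
    [[0, 0, 0], 0, 0.2],
  ],
)

```text
time_s: 11.25
ee_pos: [567.6, 75.9, 6.0]
ee_rot: [-179.8, 0.1, 79.9]
force: [-0.9, -0.4, 0.2]
gripper_width: 72.9
gripper_force: 0.0
```

move_arm(
  plan=[
    [[0, 0, 0], 0, 0.6],
    [[0, 0, 0], 0, 0.8],
    [[0, 0, 0], 0, 0.8],
    [[0, 0, 0], 0, 0.8],
    [[0, 0, 0], 0, 0.8],
  ],
)

```text
time_s: 11.75
ee_pos: [569.1, 77.4, 8.5]
ee_rot: [179.9, -0.0, 80.0]
force: [-0.5, -1.4, 6.0]
gripper_width: 44.0
gripper_force: 15.0
```

move_arm(
  plan=[
    [[0, 0, 2], 0, 0.8],
    [[0, 0, 4], 0, 0.8],
    [[0, 0, 5], 0, 0.8],
    [[0, 0, 3], 0, 0.8],
    [[0, 0, 0], 0, 0.8],
  ],
)

```text
time_s: 12.25
ee_pos: [571.6, 77.9, 152.7]
ee_rot: [179.4, -0.2, 80.0]
force: [0.5, -0.3, -0.7]
gripper_width: 43.9
gripper_force: 15.0
```

move_arm(
  plan=[
    [[-0.8, -4.75, 0], 5.4, 0.8],
    [[-0.8, -4.75, 0], 5.4, 0.8],
    [[-0.8, -4.75, 0], 5.4, 0.8],
    [[-0.8, -4.75, 0], 5.4, 0.8],
    [[-0.8, -4.75, 0], 5.4, 0.8],
  ],
)

```text
time_s: 12.75
ee_pos: [527.2, -161.5, 146.2]
ee_rot: [-179.9, -0.1, 107.3]
force: [0.5, 0.6, 0.0]
gripper_width: 44.0
gripper_force: 15.0
```

move_arm(
  plan=[
    [[-0.8, -4.75, 0], 5.4, 0.8],
    [[-0.8, -4.75, 0], 5.4, 0.8],
    [[0, 0, 0], 0, 0.8],
    [[0, 0, -2], 0, 0.8],
    [[0, 0, 0], 0, 0.8],
  ],
)

```text
time_s: 13.25
ee_pos: [510.3, -253.7, 124.3]
ee_rot: [-179.8, -0.4, 117.8]
force: [0.0, 0.6, 0.8]
gripper_width: 44.2
gripper_force: 15.0
```

move_arm(
  plan=[
    [[0, 0, -4], 0, 0.8],
    [[0, 0, -3], 0, 0.8],
    [[0, 0, -2], 0, 0.8],
    [[0, 0, -1.2], 0, 0.8],
    [[0, 0, 0], 0, 0.8],
  ],
)

```text
time_s: 13.75
ee_pos: [511.7, -253.8, 24.1]
ee_rot: [-179.9, -0.2, 117.9]
force: [-0.1, 0.2, -0.1]
gripper_width: 44.1
gripper_force: 15.0
```

move_arm(
  plan=[
    [[0, 0, 0], 0, 0.6],
    [[0, 0, 0], 0, 0.32],
    [[0, 0, 0], 0, 0.32],
    [[0, 0, 0], 0, 0.32],
    [[0, 0, 3], 0, 0.32],
  ],
)

```text
time_s: 14.25
ee_pos: [510.0, -253.8, 53.0]
ee_rot: [-179.8, -0.4, 117.8]
force: [1.2, -0.2, 0.5]
gripper_width: 61.8
gripper_force: 0.0
```

move_arm(
  plan=[
    [[0, 0, 5], 0, 0.2],
    [[0, 0, 4], 0, 0.2],
    [[0, 4.5, 1], 8, 0.2],
    [[0, 5, 0], 8, 0.2],
    [[0, 5, 0], 8, 0.2],
  ],
)

```text
time_s: 14.75
ee_pos: [512.7, -109.0, 156.7]
ee_rot: [179.9, 0.1, 142.0]
force: [1.8, -0.7, 0.7]
gripper_width: 73.0
gripper_force: 0.0
```

```bash
python3 - <<'E'
from obj import *
s=env.state();print(s["ee_pos"],s["ee_rot"],s["gripper_width"])
p=env.grab_frame("top");guards(p)
E
```

```text
[ 512.7 -109.   156.7] [179.9   0.1 142. ] 72.96370243015154
guard px [328. 201.] n 224 h 47.5 rect (array([ 591., -222.]), array([43.5, 62.2]), 28.1) hi (array([ 589. , -219.3]), array([41.7, 54.9]), 28.1) lo c [ 596.2 -226.3]
guard px [229. 245.] n 201 h 28.6 rect (array([447. ,  85.7]), array([57.4, 41.6]), 1.5) hi (array([452.1,  85.7]), array([47. , 41.6]), 1.8) lo c [437.8  83.8]
```

move_arm(
  plan=[
    [[-1.2, 3.9, 0], 7.9, 0.2],
    [[-1.2, 3.9, 0], 7.9, 0.2],
    [[-1.2, 3.9, 0], 7.9, 0.2],
    [[-1.2, 3.9, 0], 7.9, 0.2],
    [[-1.2, 3.9, 0], 7.9, 0.2],
  ],
)

```text
time_s: 15.3
ee_pos: [452.0, 86.1, 155.9]
ee_rot: [180.0, 0.1, -178.4]
force: [0.9, 0.9, 0.3]
gripper_width: 73.2
gripper_force: 0.0
```

move_arm(
  plan=[
    [[0, 0, -4], 0, 0.2],
    [[0, 0, -3], 0, 0.2],
    [[0, 0, 0], 0, 0.2],
  ],
)

```text
time_s: 15.6
ee_pos: [449.5, 84.7, 82.8]
ee_rot: [-179.9, -0.4, -178.7]
force: [-1.1, 1.0, -0.4]
gripper_width: 73.1
gripper_force: 0.0
```

```bash
python3 - <<'E'
from obj import *
s=env.state();print(s["ee_pos"],s["ee_rot"],s["gripper_width"])
p=env.grab_frame("wrist");guards(p);save(p,"w3")
E
```

```text
[449.5  84.7  82.8] [-179.9   -0.4 -178.7] 73.05258677325979
guard px [259. 199.] n 2662 h 26.4 rect (array([445.3,  87.3]), array([61.5, 43.6]), 3.9) hi (array([445.4,  87.3]), array([61.7, 43.4]), 4.5) lo c [437.1  87. ]
```

View pics/w3.png

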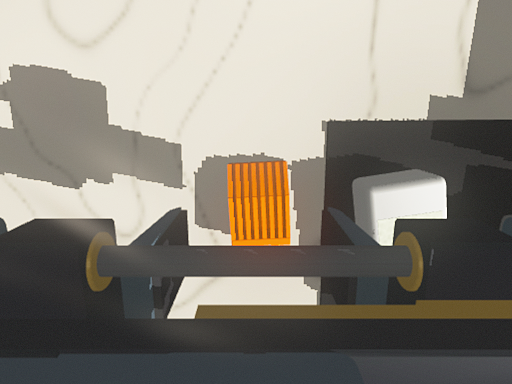

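move_arm(
  plan=[
    [[0, 0.1, -4], 0, 0.2],
    [[0, 0, -2.2], 0, 0.2],
    [[0, 0, -1.2], 0, 0.2],
    [[0, 0, -0.4], 0, 0.2],
    [[0, 0, 0], 0, 0.2],
  ],
)

```text
time_s: 16.15
ee_pos: [453.7, 85.7, 8.4]
ee_rot: [180.0, 0.1, -178.7]
force: [-0.4, 0.4, 0.4]
gripper_width: 72.8
gripper_force: 0.0
```

move_arm(
  plan=[
    [[0, 0, 0], 0, 0.6],
    [[0, 0, 0], 0, 0.8],
    [[0, 0, 0], 0, 0.8],
    [[0, 0, 0], 0, 0.8],
    [[0, 0, 0], 0, 0.8],
  ],
)

```text
time_s: 16.65
ee_pos: [452.9, 86.0, 7.9]
ee_rot: [180.0, 0.1, -178.7]
force: [0.1, -0.6, 3.5]
gripper_width: 43.8
gripper_force: 15.0
```

move_arm(
  plan=[
    [[0, 0, 2], 0, 0.8],
    [[0, 0, 4], 0, 0.8],
    [[0, 0, 5], 0, 0.8],
    [[0, 0, 3], 0, 0.8],
    [[0, 0, 0], 0, 0.8],
  ],
)

```text
time_s: 17.15
ee_pos: [455.5, 86.4, 151.7]
ee_rot: [179.9, 0.6, -178.7]
force: [0.8, 0.9, -1.5]
gripper_width: 44.2
gripper_force: 15.0
```

move_arm(
  plan=[
    [[-0.1, -4.7, 0], -8, 0.8],
    [[-0.1, -4.7, 0], -8, 0.8],
    [[-0.1, -4.7, 0], -8, 0.8],
    [[-0.1, -4.7, 0], -8, 0.8],
    [[-0.1, -4.7, 0], -8, 0.8],
  ],
)

```text
time_s: 17.65
ee_pos: [446.4, -150.5, 146.2]
ee_rot: [-180.0, -0.1, 141.0]
force: [0.9, 0.4, 0.1]
gripper_width: 44.0
gripper_force: 15.0
```

move_arm(
  plan=[
    [[-0.1, -4.7, 0], -8, 0.8],
    [[-0.1, -4.7, 0], -8, 0.8],
    [[-0.1, -4.7, 0], -7.7, 0.8],
    [[0, 0, -2], 0, 0.8],
    [[0, 0, 0], 0, 0.8],
  ],
)

```text
time_s: 18.15
ee_pos: [442.0, -289.8, 123.9]
ee_rot: [-179.8, -0.4, 117.5]
force: [0.2, 0.8, -0.3]
gripper_width: 43.9
gripper_force: 15.0
```

move_arm(
  plan=[
    [[0, 0, -4], 0, 0.8],
    [[0, 0, -3], 0, 0.8],
    [[0, 0, -2], 0, 0.8],
    [[0, 0, -1.2], 0, 0.8],
    [[0, 0, 0], 0, 0.8],
  ],
)

```text
time_s: 18.65
ee_pos: [443.6, -288.6, 24.1]
ee_rot: [-179.9, -0.2, 117.7]
force: [-0.2, 0.3, -0.8]
gripper_width: 44.0
gripper_force: 15.0
```

move_arm(
  plan=[
    [[0, 0, 0], 0, 0.6],
    [[0, 0, 0], 0, 0.32],
    [[0, 0, 0], 0, 0.32],
    [[0, 0, 0], 0, 0.32],
    [[0, 0, 3], 0, 0.32],
  ],
)

```text
time_s: 19.15
ee_pos: [442.2, -288.6, 53.2]
ee_rot: [-179.8, -0.4, 117.6]
force: [-0.7, 0.4, -0.3]
gripper_width: 62.0
gripper_force: 0.0
```

move_arm(
  plan=[
    [[0, 0, 5], 0, 0.3],
    [[0, 0, 4], 0, 0.3],
    [[-1, 4.5, 1], 0, 0.6],
    [[-1, 5, 0], 0, 1],
    [[-1, 5, 0], 0, 1],
  ],
)

```text
time_s: 19.65
ee_pos: [414.6, -145.9, 156.4]
ee_rot: [179.9, 0.1, 117.5]
force: [0.7, 0.5, 0.1]
gripper_width: 42.8
gripper_force: 0.0
```

```bash
python3 - <<'E'
from obj import *
s=env.state();print(s["ee_pos"],s["ee_rot"],s["gripper_width"])
p=env.grab_frame("top");guards(p);p=env.grab_frame("wrist");guards(p)
p=env.grab_frame("scene");save(p,"s2")
E
```

```text
[ 414.6 -145.9  156.4] [179.9   0.1 117.5] 42.81349728827931
guard px [327. 202.] n 259 h 47.7 rect (array([ 591.2, -221.8]), array([43.4, 62.6]), 27.6) hi (array([ 589.6, -220.5]), array([41.7, 58.1]), 28.1) lo c [ 594.4 -224.4]
guard px [339. 226.] n 270 h 43.4 rect (array([ 516.5, -261.5]), array([43.3, 64.4]), 28.6) hi (array([ 514.3, -258.1]), array([43.7, 56. ]), 27.6) lo c [ 518.8 -266.1]
guard px [348. 250.] n 296 h 39.7 rect (array([ 444.4, -288.8]), array([44.1, 66.1]), 27.4) hi (array([ 444.3, -289.1]), array([43.7, 54.5]), 28.0) lo c [ 441.9 -280.3]
guard px [224. 298.] n 342 h 30.0 rect (array([ 415.5, -217.5]), array([ 25.1, 114.3]), 28.4) hi (array([ 414.3, -215.2]), array([ 25.1, 109. ]), 28.4) lo c [ 437.2 -259.3]
guard px [276. 302.] n 75 h 24.1 rect (array([ 487.6, -238.8]), array([15.2,  1.9]), 26.4) hi (array([ 487.4, -238.9]), array([14.8,  1.9]), 26.4) lo c [ 487.5 -239.2]
```

View pics/s2.png

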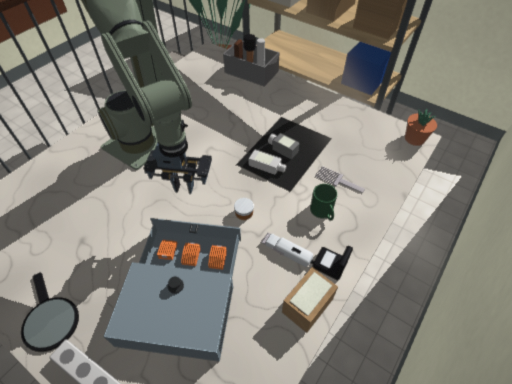

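move_arm(
  plan=[
    [[2, 0, -2], 0, 1],
    [[2, 0.3, -3], 0, 1],
    [[0, 0, -4], 0, 1],
    [[0, 0, -2], 0, 1],
    [[0, 0, 0], 0, 1],
  ],
  squeeze=30,
)

```text
time_s: 20.3
ee_pos: [453.4, -144.5, 42.9]
ee_rot: [-179.8, -0.2, 117.6]
force: [-1.5, -0.8, 0.7]
gripper_width: 0.1
gripper_force: 0.0
```

move_arm(
  plan=[
    [[0.7, -1.3, 0], 0, 1],
    [[0.7, -1.3, 0], 0, 1],
    [[0.7, -1.3, 0], 0, 1],
    [[0.7, -1.3, 0], 0, 1],
    [[0.7, -1.3, 0], 0, 1],
  ],
)

```text
time_s: 20.8
ee_pos: [490.7, -210.3, 46.3]
ee_rot: [179.9, 0.0, 117.6]
force: [-2.0, 3.7, 2.8]
gripper_width: 0.4
gripper_force: 2.2
```

move_arm(
  plan=[
    [[0.7, -1.3, 0], 0, 1],
    [[0.7, -1.3, 0], 0, 1],
    [[0.7, -1.3, 0], 0, 1],
    [[0.7, -1.3, 0], 0, 1],
    [[0, 0, 0], 0, 1],
  ],
)

```text
time_s: 21.3
ee_pos: [519.0, -263.3, 45.3]
ee_rot: [180.0, 0.1, 117.6]
force: [-0.9, 2.7, 2.2]
gripper_width: 0.4
gripper_force: 1.3
```

move_arm(
  plan=[
    [[0.6, -1.1, 0], 0, 1],
    [[0.5, -0.9, 0], 0, 1],
    [[0.2, -0.4, 0], 0, 1],
    [[0.2, -0.4, 0], 0, 1],
    [[0.2, -0.4, 0], 0, 1],
  ],
)

```text
time_s: 21.8
ee_pos: [532.9, -290.2, 45.0]
ee_rot: [-179.9, -0.4, 117.6]
force: [-5.9, 12.2, 6.3]
gripper_width: 0.3
gripper_force: 6.5
```

move_arm(
  plan=[
    [[0.2, -0.4, 0], 0, 1],
    [[0.1, -0.2, 0], 0, 1],
    [[0, 0, 0], 0, 1],
  ],
)

```text
time_s: 22.1
ee_pos: [536.9, -297.6, 45.0]
ee_rot: [-179.9, -0.2, 117.6]
force: [-3.1, 5.5, 2.9]
gripper_width: 0.4
gripper_force: 3.2
```

move_arm(
  plan=[
    [[0.1, -0.2, 0], 0, 1],
    [[0.1, -0.2, 0], 0, 1],
    [[0, 0, 0], 0, 1],
  ],
)

```text
time_s: 22.4
ee_pos: [539.6, -302.8, 45.0]
ee_rot: [-180.0, -0.1, 117.6]
force: [-1.2, 2.8, -0.1]
gripper_width: 0.3
gripper_force: 1.9
```

move_arm(
  plan=[
    [[0.1, -0.2, 0], 0, 1],
    [[0.1, -0.1, 0], 0, 1],
    [[0, 0, 0], 0, 1],
  ],
)

```text
time_s: 22.7
ee_pos: [540.3, -304.2, 45.0]
ee_rot: [-179.9, -0.3, 117.6]
force: [-4.9, 8.0, 3.4]
gripper_width: 0.7
gripper_force: 4.7
```

move_arm(
  plan=[
    [[-0.5, 0.9, 0], 0, 1],
    [[-1.5, 2.8, 0], 0, 0.6],
    [[-1.5, 4, 2], 0, 0.3],
    [[-1, 5, 5], 8, 0.3],
    [[0, 5, 5], 8, 0.3],
  ],
)

```text
time_s: 23.2
ee_pos: [499.4, -158.2, 136.7]
ee_rot: [-180.0, 0.1, 133.9]
force: [1.2, -0.4, 0.1]
gripper_width: 29.9
gripper_force: 0.0
```

move_arm(
  plan=[
    [[0, 5, 5], 8, 0.3],
    [[0, 5, 2], 8, 0.3],
    [[0, 5, 0], 8, 0.3],
    [[0, 5, 0], 8, 0.3],
    [[0, 5, 0], 8, 0.3],
  ],
)

```text
time_s: 23.7
ee_pos: [501.2, 74.6, 190.8]
ee_rot: [180.0, 0.3, 173.9]
force: [0.7, -0.6, -0.2]
gripper_width: 63.7
gripper_force: 0.0
```

```bash
python3 - <<'E'
from obj import *
s=env.state();print(s["ee_pos"],s["ee_rot"],s["gripper_width"])
p=env.grab_frame("top");guards(p);W=cloud(p)
Z=W[...,2]
a=np.radians(-62.3);o=np.array([546.5,-317.4]);d=W[...,:2]-o
bx=d[...,0]*np.cos(a)+d[...,1]*np.sin(a);by=-d[...,0]*np.sin(a)+d[...,1]*np.cos(a)
for lo in range(-60,80,5):
    q=(bx>lo)&(bx<lo+5)&(abs(by)<100)&np.isfinite(Z); print(lo,np.nanmedian(Z[q]) if q.any() else None,end='; ')
pl=Z[(abs(bx-65)<8)&(abs(by)<8)];print("plunger z",np.nanmedian(pl))
E
```

```text
[501.2  74.6 190.8] [180.    0.3 173.9] 63.70576999640118
-60 -0.15684018984734394; -55 -0.9840167246411511; -50 -0.7625205045219445; -45 -0.3215575978704237; -40 -0.5714590678551303; -35 -0.8711766169246857; -30 -0.6120267592659729; -25 -0.5851416521209103; -20 -0.02884875885456495; -15 -0.21150553972552188; -10 -0.4760855027558364; -5 3.996554221000224; 0 46.425700542899904; 5 78.14989988286266; 10 85.27061426616888; 15 85.68345560395846; 20 84.73017104857968; 25 82.96080928924232; 30 85.65305001074375; 35 85.75394125449361; 40 85.50484979360738; 45 85.87887110438214; 50 87.04359624253982; 55 86.588655463245; 60 86.62205753288913; 65 86.66889528703075; 70 86.29218483203465; 75 85.95950284542369; plunger z 114.59322649221463
```

move_arm(
  plan=[
    [[2, 4, 0], 8, 0.3],
    [[1.2, 4, 0], 8, 0.3],
    [[0, 3.5, 0], 0, 0.3],
    [[0, 0, 0], 0, 0.3],
    [[0, 0, 0], 0, 0.3],
  ],
)

```text
time_s: 24.25
ee_pos: [532.7, 188.2, 189.8]
ee_rot: [-179.9, 0.1, -170.3]
force: [0.8, 0.1, 0.0]
gripper_width: 63.9
gripper_force: 0.0
```

```bash
cat > bot.py <<'E'
from obj import *
def bottles(p):
    W=cloud(p);Z=W[...,2];X=W[...,0];Y=W[...,1]
    br=p["frame"].astype(int).max(-1)
    for nm,y0,y1,zb in (("b2",240,350,40),("b3",130,245,25)):
        m=(Z>zb)&(Z<65)&(Y>y0)&(Y<y1)&(X>390)&(X<600)&(br>50);P=W[m]
        if len(P)<50: print(nm,"few",len(P));continue
        q=cv2.fitLine(P[:,:2].astype(np.float32),cv2.DIST_HUBER,0,.01,.01).ravel();u=q[:2]*np.sign(q[0])
        n=np.array([-u[1],u[0]]);c=q[2:];t=(P[:,:2]-c)@u;w=(P[:,:2]-c)@n
        print(nm,"rect",rect(P),"axis deg",np.degrees(np.arctan2(u[1],u[0])),"c",c)
        for a in np.arange(t.min(),t.max(),10):
            k=(t>=a)&(t<a+10)
            if k.sum()>3: print("  t",a.round(),"xy",c+u*(a+5)+n*(w[k].min()+w[k].max())/2,"w",w[k].max()-w[k].min(),"z",np.median(P[k,2]),k.sum())
E
python3 - <<'E'
from bot import *
s=env.state();print(s["ee_pos"],s["ee_rot"],s["gripper_width"])
p=env.grab_frame("wrist");save(p,"w4");bottles(p)
p=env.grab_frame("top");W=cloud(p)
for uv in ((113,193),(112,262),(212,262),(212,192)): print(onplane(p,uv,3),end=' ')
E
```

```text
[532.7 188.2 189.8] [-179.9    0.1 -170.3] 63.88921428847114
b2 rect (array([486. , 304.3]), array([ 51.5, 118.3]), 88.3) axis deg -3.0409932 c [484.8 301.5]
  t -58.0 xy [431.8 305.9] w 31.419523664981728 z 45.97612930668532 337
  t -48.0 xy [441.8 305.8] w 31.165461991901118 z 45.371179587623885 338
  t -38.0 xy [451.8 305.3] w 48.13567663986407 z 49.88509069893888 426
  t -28.0 xy [461.8 304.8] w 51.20032761041445 z 54.61599429781788 648
  t -18.0 xy [471.8 304.6] w 51.10576134547762 z 54.68718977150627 637
  t -8.0 xy [481.8 304.4] w 51.27147280500087 z 55.12916219003813 627
  t 2.0 xy [491.8 303.8] w 50.79533735413437 z 55.122328899798106 606
  t 12.0 xy [501.8 303.9] w 51.54214949258474 z 55.10538736800771 595
  t 22.0 xy [511.8 303.2] w 50.9563572182101 z 54.98783593854736 582
  t 32.0 xy [521.8 303. ] w 50.999486652694735 z 55.07718149047298 569
  t 42.0 xy [531.8 302.8] w 51.44104596409308 z 54.60634207077766 555
  t 52.0 xy [541.7 301.7] w 49.959891918918785 z 54.22668644020442 332
b3 rect (array([489.4, 196.6]), array([137.4,  54.1]), 10.5) axis deg 9.835745 c [483.3 195.2
[... 372 characters left out ...]
y [476. 194.] w 53.18377978335244 z 43.36887398375478 595
  t -2.0 xy [485.8 195.9] w 53.72210880582924 z 43.23520338830073 578
  t 8.0 xy [495.6 197.7] w 54.14020598581702 z 43.32214821415329 572
  t 18.0 xy [505.5 199.4] w 52.13826357747497 z 43.069412813519676 560
  t 28.0 xy [515.3 201.2] w 52.637133429722496 z 42.7734454040808 542
  t 38.0 xy [525.2 203. ] w 53.13564692904211 z 42.66085754769031 494
  t 48.0 xy [535.1 204.2] w 47.87045490518938 z 36.165825745885286 204
  t 58.0 xy [544.9 206.2] w 24.18895713799357 z 33.746448104220576 228
  t 68.0 xy [554.7 208.4] w 23.267306511539726 z 34.10022298524632 157
[603.  467.1   3. ] [382.  457.3   3. ] [391.3 137.9   3. ] [615.1 146.2   3. ]
```

View pics/w4.png

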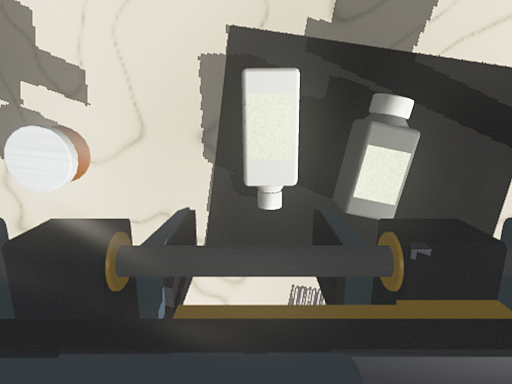

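move_arm(
  plan=[
    [[1.7, 1.9, -3], 0, 0.3],
    [[0, 0, -4], 0, 0.3],
    [[0, 0, -4], 0, 0.3],
    [[0, 0, -3], 0, 0.3],
    [[0, 0, 0], 0, 0.3],
  ],
  squeeze=5,
)

```text
time_s: 24.85
ee_pos: [546.1, 204.6, 46.0]
ee_rot: [-179.9, -0.5, -170.5]
force: [-0.6, -0.0, -0.5]
gripper_width: 64.1
gripper_force: 0.0
```

move_arm(
  plan=[
    [[0, 0, -2], 0, 0.3],
    [[0, 0, -1.5], 0, 0.3],
    [[0, 0, -0.5], 0, 0.3],
    [[0, 0, 0], 0, 0.3],
  ],
)

```text
time_s: 25.25
ee_pos: [549.6, 206.6, 10.7]
ee_rot: [180.0, 0.1, -170.4]
force: [-0.3, -0.4, 0.4]
gripper_width: 63.9
gripper_force: 0.0
```

move_arm(
  plan=[
    [[0, 0, -0.4], 0, 0.5],
    [[0, 0, 0], 0, 0.8],
    [[0, 0, 0], 0, 0.8],
    [[0, 0, 0], 0, 0.8],
    [[0, 0, 0], 0, 0.8],
  ],
)

```text
time_s: 25.75
ee_pos: [549.5, 207.1, 6.4]
ee_rot: [-180.0, 0.1, -170.4]
force: [1.0, -2.0, 3.1]
gripper_width: 50.4
gripper_force: 5.0
```

move_arm(
  plan=[
    [[0, 0, 0], 0, 0.3],
    [[0, 0, 0], 0, 0.3],
    [[0.7, 0.1, 0], 0, 0.3],
    [[0, 0, 0], 0, 0.6],
    [[0, 0, 0], 0, 0.8],
  ],
)

```text
time_s: 26.25
ee_pos: [556.1, 208.2, 5.5]
ee_rot: [180.0, -0.0, -170.4]
force: [-0.5, -0.1, 1.0]
gripper_width: 50.9
gripper_force: 0.0
```

move_arm(
  plan=[
    [[0, 0, 0], 0, 0.8],
    [[0, 0, 0], 0, 0.8],
    [[0, 0, 0], 0, 0.8],
  ],
)

```text
time_s: 26.55
ee_pos: [555.8, 208.2, 5.7]
ee_rot: [180.0, 0.0, -170.4]
force: [0.2, 1.2, 0.7]
gripper_width: 26.6
gripper_force: 0.2
```

```bash
python3 - <<'E'
from bot import *
p=env.grab_frame("wrist");save(p,"w5")
E
```

```text
(no output)
```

View pics/w5.png

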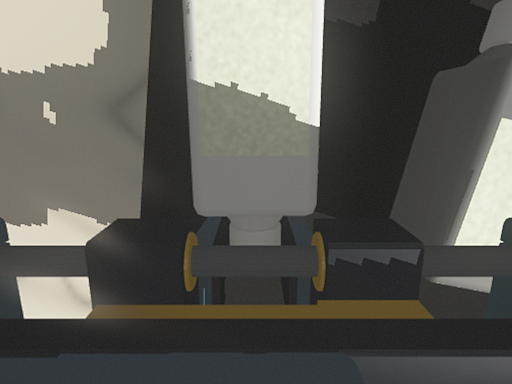

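move_arm(
  plan=[
    [[0, 0, 0], 0, 0.8],
    [[-0.3, -0.05, 1.6], 0, 0.8],
    [[-0.6, -0.1, 1.6], 0, 0.8],
    [[-0.8, -0.15, 1.5], 0, 0.8],
    [[-1, -0.2, 1.4], 0, 0.8],
  ],
  squeeze=6,
)

```text
time_s: 27.1
ee_pos: [528.6, 203.1, 68.1]
ee_rot: [180.0, 0.1, -170.4]
force: [-0.4, 0.3, -2.5]
gripper_width: 25.9
gripper_force: 8.3
```

move_arm(
  plan=[
    [[-1.2, -0.2, 1.2], 0, 0.8],
    [[-1.2, -0.2, 1.2], 0, 0.8],
    [[0, 0, 0], 0, 0.8],
  ],
)

```text
time_s: 27.4
ee_pos: [503.5, 199.0, 92.6]
ee_rot: [180.0, 0.1, -170.4]
force: [0.4, 0.1, -1.3]
gripper_width: 25.8
gripper_force: 7.4
```

```bash
python3 - <<'E'
from bot import *
p=env.grab_frame("wrist");q=env.grab_frame("scene")
a=p["frame"][::2,::2];b=cv2.resize(q["frame"][60:252,180:436],(512,384));
im=np.zeros((384,768,3),np.uint8);im[:192,:256]=a;im[:,256:]=b
cv2.imwrite("pics/m1.png",im[...,::-1])
E
```

```text
(no output)
```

View pics/m1.png

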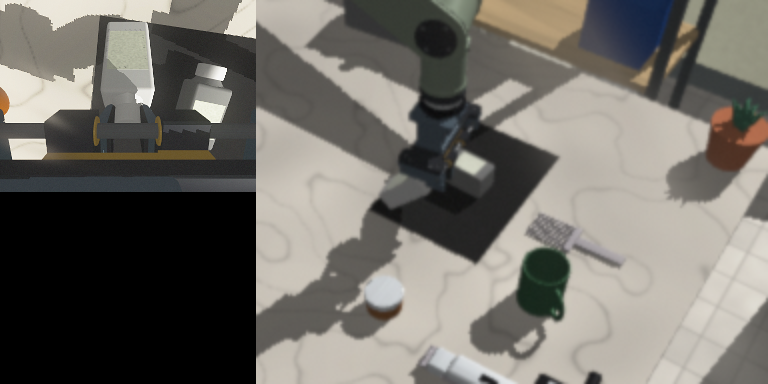

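move_arm(
  plan=[
    [[-1.5, -0.25, 0.9], 0, 0.8],
    [[-1.5, -0.25, 0.8], 0, 0.8],
    [[-1.6, -0.3, 0.4], 0, 0.8],
    [[-1.6, -0.3, 0.4], 0, 0.8],
    [[0, 0, 0], 0, 0.8],
  ],
)

```text
time_s: 28.0
ee_pos: [440.4, 187.8, 116.5]
ee_rot: [180.0, -0.1, -170.4]
force: [-0.1, 0.6, 3.8]
gripper_width: 26.1
gripper_force: 7.1
```

```bash
cat > tilt.py <<'E'
from bot import *
def tilt(p,x0,x1,y0,y1):
    W=cloud(p);m=(W[...,0]>x0)&(W[...,0]<x1)&(W[...,1]>y0)&(W[...,1]<y1)&(W[...,2]>10)&(W[...,2]<150)&(p["frame"].max(-1)>70)
    P=W[m];print("n",len(P))
    for z in range(10,150,12):
        k=abs(P[:,2]-z)<6
        if k.sum()>8: print(z,k.sum(),"x",np.percentile(P[k,0],[5,50,95]),"y",np.percentile(P[k,1],[5,50,95]))
E
python3 - <<'E'
from tilt import *
s=env.state();print(s["ee_pos"])
p=env.grab_frame("wrist");save(p,"w6");tilt(p,350,560,120,245)
E
```

```text
[440.4 187.8 116.5]
n 10123
22 247 x [375.2 379.  383.3] y [155.6 177.7 200.3]
34 275 x [377.9 381.6 386.2] y [155.3 178.2 201.2]
46 343 x [380.7 384.4 389. ] y [156.3 178.6 201. ]
58 408 x [383.6 387.4 392.2] y [156.6 179.  201.7]
70 480 x [386.7 390.5 395.1] y [157.2 179.4 202.1]
82 548 x [389.8 393.5 398.2] y [157.6 180.2 202.8]
94 714 x [392.9 396.9 401.3] y [158.4 180.4 202.7]
106 809 x [396.3 400.3 405.6] y [158.3 180.5 204.2]
118 3512 x [400.9 409.9 423.2] y [159.6 182.1 206.7]
130 724 x [412.7 416.2 425. ] y [165.3 182.8 202.6]
142 2016 x [416.4 424.1 432.5] y [167.6 184.6 200.6]
```

View pics/w6.png

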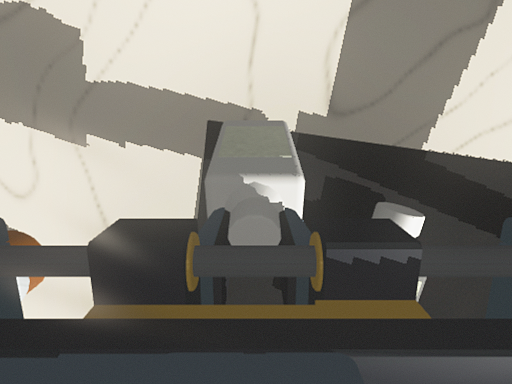

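move_arm(
  plan=[
    [[0, 0, 0.5], 0, 0.8],
    [[0.5, 0, 1], 0, 0.8],
    [[1.5, 0, 0], 0, 0.8],
    [[1.5, 0, 0], 0, 0.8],
    [[1.5, 0, 0], 0, 0.8],
  ],
  squeeze=10,
)

```text
time_s: 28.55
ee_pos: [494.8, 188.1, 130.5]
ee_rot: [-180.0, 0.0, -170.4]
force: [0.9, -0.5, -2.5]
gripper_width: 25.9
gripper_force: 10.8
```

move_arm(
  plan=[
    [[0.5, 0, 0], 0, 0.8],
    [[0, 0, 0], 0, 0.8],
    [[0, 0, 0], 0, 0.8],
  ],
)

```text
time_s: 28.85
ee_pos: [497.5, 187.9, 130.2]
ee_rot: [-180.0, -0.1, -170.4]
force: [0.3, 1.1, -2.2]
gripper_width: 26.0
gripper_force: 10.6
```

```bash
python3 - <<'E'
from tilt import *
s=env.state();print(s["ee_pos"],s["force"],s["gripper_width"])
p=env.grab_frame("wrist");tilt(p,350,560,120,245)
E
```

```text
[497.5 187.9 130.2] [ 0.3  1.1 -2.2] 25.98620725427417
n 7707
34 220 x [435.4 439.1 443.4] y [155.7 177.6 200.5]
46 242 x [437.6 441.2 445.8] y [155.6 178.7 201.5]
58 329 x [440.  443.7 448.4] y [156.6 179.2 201.6]
70 369 x [442.9 446.5 451.3] y [156.9 179.4 201.8]
82 430 x [445.5 449.2 453.7] y [157.6 179.7 202.4]
94 498 x [448.2 451.9 456.4] y [157.9 180.3 202.8]
106 651 x [451.  454.8 459.3] y [158.7 180.8 203. ]
118 725 x [453.9 457.8 462.3] y [159.  181.3 203.8]
130 3359 x [458.2 466.8 480.7] y [159.6 182.  207.1]
142 757 x [468.8 472.8 481.9] y [166.  183.  202.5]
```

move_arm(
  plan=[
    [[0, 0, -0.8], 0, 0.8],
    [[0, 0, -0.6], 0, 0.8],
    [[-0.7, -0.1, 0], 0, 0.8],
    [[-0.7, -0.1, 0], 0, 0.8],
    [[-0.7, -0.15, -0.1], 0, 0.8],
  ],
  squeeze=6,
)

```text
time_s: 29.4
ee_pos: [476.3, 184.6, 116.1]
ee_rot: [180.0, 0.0, -170.4]
force: [-0.0, 0.1, 2.1]
gripper_width: 25.9
gripper_force: 6.2
```

move_arm(
  plan=[
    [[-0.6, -0.1, -0.1], 0, 0.8],
    [[0, 0, 0], 0, 0.8],
  ],
)

```text
time_s: 29.6
ee_pos: [470.2, 183.6, 115.3]
ee_rot: [180.0, 0.0, -170.4]
force: [-0.9, -0.1, 5.2]
gripper_width: 26.1
gripper_force: 7.5
```

```bash
python3 - <<'E'
from tilt import *
s=env.state();print(s["ee_pos"],s["force"],s["gripper_width"])
p=env.grab_frame("wrist");tilt(p,350,560,120,245)
E
```

```text
[470.2 183.6 115.3] [-0.9 -0.1  5.2] 26.087001333804313
n 7080
10 57 x [432.9 436.2 440.7] y [155.2 178.3 199.3]
22 91 x [432.9 436.8 440.4] y [155.9 174.3 200.2]
34 139 x [432.7 435.8 439.5] y [156.8 178.9 198.8]
46 150 x [432.6 435.7 440.2] y [156.1 178.9 199.7]
58 166 x [432.8 436.1 440.5] y [155.9 177.1 200.1]
70 198 x [432.7 436.1 440.5] y [155.7 177.8 199.7]
82 280 x [432.8 436.1 439.9] y [156.4 177.8 198.6]
94 332 x [433.2 436.6 440.3] y [156.5 177.6 199.1]
106 560 x [433.3 437.5 452. ] y [153.8 177.  204.9]
118 2528 x [436.4 443.9 454.3] y [156.2 178.8 202.9]
130 450 x [443.8 447.9 455. ] y [160.1 177.9 199.5]
142 2090 x [445.1 453.7 461.5] y [163.4 180.4 193.6]
```

move_arm(
  plan=[
    [[0, 0, 0], 0, 0.8],
    [[0, 0, 0.5], 0, 0.8],
    [[0, -0.8, 0.3], 0, 0.8],
    [[0, -0.8, 0], 0, 0.8],
    [[0, 0, -0.3], 0, 0.8],
  ],
  squeeze=12,
)

```text
time_s: 30.15
ee_pos: [470.8, 166.4, 119.6]
ee_rot: [-180.0, -0.0, -170.4]
force: [0.2, 0.5, -3.3]
gripper_width: 25.3
gripper_force: 12.0
```

move_arm(
  plan=[
    [[0, 0, -0.3], 0, 0.8],
    [[0, 0, -0.3], 0, 0.8],
    [[0, 0, 0], 0, 0.8],
  ],
)

```text
time_s: 30.45
ee_pos: [471.5, 167.5, 115.4]
ee_rot: [-180.0, 0.1, -170.4]
force: [-2.2, -1.7, 10.6]
gripper_width: 25.8
gripper_force: 14.5
```

```bash
python3 - <<'E'
from tilt import *
s=env.state();print(s["ee_pos"],s["force"],s["gripper_width"])
p=env.grab_frame("wrist");tilt(p,350,560,110,245)
E
```

```text
[471.5 167.5 115.4] [-2.2 -1.7 10.6] 25.772982558566387
n 7188
10 61 x [433.2 436.6 440.4] y [139.8 162.  184.5]
22 68 x [433.2 436.7 441.2] y [138.5 161.6 184.1]
34 137 x [433.2 436.5 440.9] y [139.3 161.1 183.5]
46 179 x [433.2 436.5 440. ] y [140.8 161.2 182.8]
58 171 x [433.4 436.7 441.3] y [139.2 161.2 183.4]
70 212 x [433.5 436.8 440.9] y [139.8 160.9 183.9]
82 303 x [433.8 437.  440.9] y [140.4 161.9 182.5]
94 317 x [434.1 437.6 441.4] y [139.9 161.4 183.4]
106 552 x [434.3 438.3 451. ] y [137.8 162.3 188.8]
118 2612 x [437.4 445.  455.6] y [140.  162.1 186.7]
130 450 x [445.  449.2 456.3] y [144.2 162.1 183.5]
142 2083 x [446.2 455.  462.8] y [147.6 164.3 177.2]
```

move_arm(
  plan=[
    [[0, 0, 0.1], 0, 0.8],
    [[0, 0, 0], 0, 0.5],
    [[0, 0, 0], 0, 0.5],
    [[0, 0, 3], 0, 0.5],
    [[0, 0, 4], 0, 0.4],
  ],
)

```text
time_s: 31.0
ee_pos: [469.6, 167.4, 183.4]
ee_rot: [-180.0, -0.3, -170.4]
force: [0.4, 0.1, 0.2]
gripper_width: 50.8
gripper_force: 0.0
```

move_arm(
  plan=[
    [[0, 0, 3], 0, 0.3],
    [[-1, 3, 0], -4, 0.3],
    [[-1, 4, 0], -4, 0.3],
    [[-1, 4, 0], -3.2, 0.3],
    [[-1, 3, 0], 0, 0.3],
  ],
)

```text
time_s: 31.5
ee_pos: [430.5, 309.9, 214.4]
ee_rot: [179.9, 0.0, 178.4]
force: [1.1, -0.3, -0.1]
gripper_width: 64.0
gripper_force: 0.0
```

```bash
python3 - <<'E'
from tilt import *
s=env.state();print(s["ee_pos"],s["ee_rot"],s["gripper_width"])
p=env.grab_frame("wrist");bottles(p);save(p,"w7");tilt(p,400,560,110,240)
E
```

```text
[430.5 309.9 214.4] [179.9   0.  178.4] 63.95378364421818
b2 rect (array([484.9, 305.2]), array([ 51.9, 116.3]), 88.0) axis deg -2.1739316 c [468.  305.7]
  t -41.0 xy [431.7 307. ] w 32.16211662254419 z 45.716682378285896 285
  t -31.0 xy [441.7 306.7] w 30.210518983553314 z 45.70661564342862 231
  t -21.0 xy [451.7 306.1] w 50.01350823477147 z 49.67094920710383 461
  t -11.0 xy [461.7 306. ] w 51.855091650303216 z 54.73731747465678 445
  t -1.0 xy [471.7 305.9] w 51.508487903406255 z 54.83303330021482 437
  t 9.0 xy [481.7 305. ] w 50.827863629273224 z 55.26757051413193 429
  t 19.0 xy [491.7 304.7] w 51.24502323616474 z 55.28715697380619 416
  t 29.0 xy [501.7 304.4] w 51.37251215971085 z 55.265419632441876 108
  t 59.0 xy [531.7 304.2] w 46.40852062705796 z 55.49087956932033 18
  t 69.0 xy [541.7 303.3] w 50.35241296611475 z 54.602685219014404 204
b3 rect (array([442.6, 174.2]), array([60.6, 28.8]), 59.6) axis deg 26.929392 c [449.7 189.1]
  t -31.0 xy [436.7 157.5] w 32.51605981533379 z 46.750780234227534 161
  t -21.0 xy [435.4 182.1] w 11.912616718776981 z 46.8902739084904 154
  t -11.0 xy [442.7 189.9] w 3.9458568774381146 z 46.61677252292026 141
  t -1.0 xy [453.1 191.6] w 3.714033975248114 z 47.032480003339515 141
  t 9.0 xy [463.6 193. ] w 5.093473179195509 z 47.27806789772967 131
  t 19.0 xy [473.8 194.9] w 0.4470440269209135 z 39.07096262429263 9
n 2715
10 87 x [433.2 441.8 465.6] y [148.3 190.  193.6]
22 169 x [433.2 443.1 466.8] y [151.4 190.  193.6]
34 198 x [433.  442.2 467.1] y [148.2 189.7 193.6]
46 228 x [433.  441.4 466.3] y [148.5 189.8 193.7]
58 244 x [432.9 441.1 465.5] y [147.9 189.6 193.6]
70 264 x [433.  440.8 466. ] y [148.4 189.5 193.6]
82 323 x [433.1 439.6 465.1] y [147.3 189.2 193.6]
94 294 x [433.3 439.2 464.9] y [145.6 188.7 193.6]
106 306 x [433.3 437.5 447. ] y [144.3 181.2 190.6]
118 602 x [435.6 441.  444.9] y [143.3 171.1 187.6]
```

View pics/w7.png

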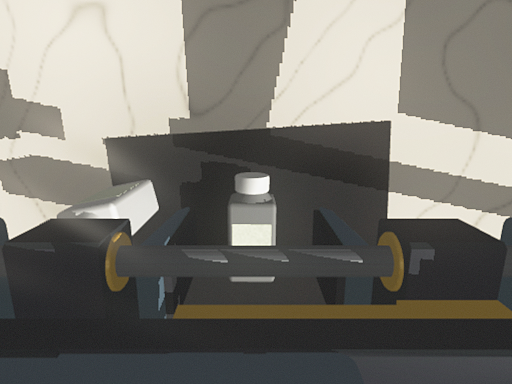

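move_arm(
  plan=[
    [[-0.2, -0.3, -4], 0, 0.3],
    [[0, 0, -4], 0, 0.3],
    [[0, 0, -4], 0, 0.3],
    [[0, 0, -4], 0, 0.3],
    [[0, 0, 0], 0, 0.3],
  ],
  squeeze=6,
)

```text
time_s: 32.05
ee_pos: [425.3, 302.2, 49.9]
ee_rot: [-179.6, -0.6, 178.4]
force: [-0.6, -0.3, -0.4]
gripper_width: 63.9
gripper_force: 0.0
```

move_arm(
  plan=[
    [[0, 0, -2], 0, 0.3],
    [[0, 0, -1.8], 0, 0.3],
    [[0, 0, -0.5], 0, 0.3],
    [[0, 0, 0], 0, 0.3],
  ],
)

```text
time_s: 32.45
ee_pos: [429.4, 304.9, 12.5]
ee_rot: [180.0, 0.0, 178.4]
force: [-0.8, -0.2, 0.1]
gripper_width: 63.7
gripper_force: 0.0
```

move_arm(
  plan=[
    [[0, 0, 0], 0, 0.6],
    [[0, 0, 0], 0, 0.8],
    [[0, 0, 0], 0, 0.8],
    [[0, 0, 0], 0, 0.8],
    [[0, 0, 0], 0, 0.8],
  ],
)

```text
time_s: 32.95
ee_pos: [429.2, 305.0, 12.4]
ee_rot: [179.9, 0.1, 178.4]
force: [-1.0, 0.2, 3.6]
gripper_width: 37.9
gripper_force: 6.0
```

move_arm(
  plan=[
    [[0.4, 0, 1.4], 0, 0.8],
    [[0.7, 0, 1.3], 0, 0.8],
    [[0.8, 0, 1.2], 0, 0.8],
    [[1, -0.1, 1.1], 0, 0.8],
    [[1.1, 0, 1], 0, 0.8],
  ],
)

```text
time_s: 33.45
ee_pos: [468.6, 303.3, 72.0]
ee_rot: [-180.0, -0.1, 178.4]
force: [-0.5, 0.9, -0.8]
gripper_width: 37.8
gripper_force: 6.0
```

move_arm(
  plan=[
    [[1.2, 0, 0.8], 0, 0.8],
    [[1.3, -0.1, 0.7], 0, 0.8],
    [[1.4, 0, 0.5], 0, 0.8],
    [[1.4, -0.1, 0.3], 0, 0.8],
    [[1.4, 0, 0.1], 0, 0.8],
  ],
)

```text
time_s: 33.95
ee_pos: [536.1, 301.3, 95.5]
ee_rot: [-180.0, -0.0, 178.4]
force: [-0.4, 0.3, -2.3]
gripper_width: 37.5
gripper_force: 7.1
```

```bash
python3 - <<'E'
from tilt import *
s=env.state();print(s["ee_pos"],s["force"],s["gripper_width"])
p=env.grab_frame("wrist");save(p,"w8");tilt(p,400,650,250,360)
q=env.grab_frame("scene")
a=p["frame"];b=cv2.resize(q["frame"][60:252,180:436],(512,384));
cv2.imwrite("pics/m2.png",cv2.resize(np.hstack([a,b]),(800,300))[...,::-1])
E
```

```text
[536.1 301.3  95.5] [-0.4  0.3 -2.3] 37.477397198117
n 3365
82 52 x [539.  540.4 542.1] y [280.9 318.4 320.7]
106 1454 x [525.3 530.5 565.7] y [280.3 301.  320.2]
118 629 x [530.4 555.7 564.4] y [285.6 300.8 315.9]
130 1203 x [543.1 546.4 553.5] y [288.5 300.5 312.7]
142 24 x [516.1 517.4 549.7] y [272.1 300.5 331.7]
```

View pics/m2.png

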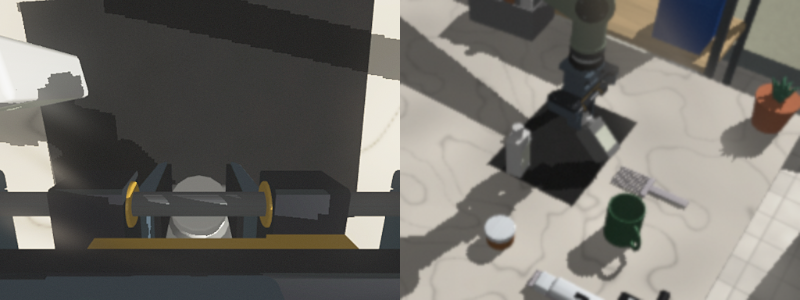

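```bash
cat >> tilt.py <<'E'
def cap(p,x0,x1,y0,y1,z0,z1):
    W=cloud(p);m=(W[...,0]>x0)&(W[...,0]<x1)&(W[...,1]>y0)&(W[...,1]<y1)&(W[...,2]>z0)&(W[...,2]<z1);vs,us=np.where(m);P=W[m]
    for v in range(vs.min(),vs.max()+1,6):
        k=abs(vs-v)<1
        if k.any(): print(v,k.sum(),"x",np.median(P[k,0]).round(1),"z",np.median(P[k,2]).round(1))
E
python3 - <<'E'
from tilt import *
p=env.grab_frame("wrist");cap(p,500,600,294,308,60,150)
s=env.grab_frame("scene");tilt(s,500,640,255,345)
E
```

```text
224 4 x 525.2 z 103.6
230 27 x 527.4 z 106.6
236 27 x 529.7 z 109.2
242 27 x 532.1 z 111.5
278 30 x 544.7 z 125.0
284 29 x 546.8 z 127.0
290 29 x 548.8 z 128.8
296 29 x 552.1 z 128.6
302 27 x 559.8 z 121.4
n 303
58 29 x [629.9 636.3 639.4] y [277.2 298.1 320.6]
70 40 x [617.7 626.6 632.5] y [277.7 296.3 318.3]
82 53 x [606.9 614.7 622.7] y [279.2 299.2 321.2]
94 46 x [594.2 601.1 607.9] y [277.5 294.6 319. ]
106 62 x [557.1 586.7 595.3] y [281.  299.4 321.9]
118 57 x [554.  570.3 579.9] y [280.8 296.9 318.3]
130 15 x [548.9 554.1 559.5] y [288.3 297.2 306.4]
```

move_arm(
  plan=[
    [[-1.6, 0, 0], 0, 0.8],
    [[-2, 0, 0], 0, 0.8],
    [[-2, 0, -0.3], 0, 0.8],
    [[-1.4, 0, -0.5], 0, 0.8],
    [[0, 0, -0.4], 0, 0.8],
  ],
)

```text
time_s: 34.65
ee_pos: [462.3, 301.0, 83.4]
ee_rot: [-179.9, -0.2, 178.5]
force: [-9.2, -0.8, 15.6]
gripper_width: 38.1
gripper_force: 11.0
```

move_arm(
  plan=[
    [[0, 0, 0], 0, 0.8],
    [[0, 0, 0], 0, 0.8],
    [[0, 0, 0], 0, 0.8],
  ],
  squeeze=3,
)

```text
time_s: 34.95
ee_pos: [464.4, 301.3, 84.5]
ee_rot: [-180.0, -0.2, 178.4]
force: [-5.7, -1.2, 8.2]
gripper_width: 37.7
gripper_force: 8.7
```

```bash
python3 - <<'E'
from tilt import *
s=env.state();print(s["ee_pos"],s["force"],s["gripper_width"])
p=env.grab_frame("wrist");cap(p,420,520,294,308,60,150)
s=env.grab_frame("scene");tilt(s,420,620,255,345)
E
```

```text
[464.4 301.3  84.5] [-5.7 -1.2  8.2] 37.744272757928464
225 6 x 452.2 z 95.2
231 27 x 454.6 z 97.8
237 27 x 456.9 z 100.0
243 28 x 459.4 z 101.8
279 29 x 472.7 z 114.1
285 30 x 474.7 z 116.0
291 30 x 476.8 z 117.8
297 30 x 479.3 z 118.8
303 27 x 487.7 z 110.4
n 288
46 32 x [552.3 558.9 563.1] y [279.5 300.8 319.9]
58 43 x [539.6 547.9 555.4] y [277.1 299.9 321.4]
70 36 x [533.  538.6 544. ] y [278.7 295.4 317.1]
82 43 x [521.9 527.2 533.9] y [278.5 297.7 317.7]
94 45 x [497.3 516.3 523.2] y [277.3 300.8 323.6]
106 62 x [473.4 500.6 511.8] y [282.1 296.7 319.9]
118 20 x [478.9 484.7 489.1] y [288.8 296.6 309.1]
```

move_arm(
  plan=[
    [[0.7, 0, 0.3], 0, 0.8],
    [[0.7, 0, 0.4], 0, 0.8],
    [[0.7, 0, 0.3], 0, 0.8],
    [[0.8, 0, 0.2], 0, 0.8],
    [[0.8, 0, 0.2], 0, 0.8],
  ],
)

```text
time_s: 35.55
ee_pos: [503.8, 301.6, 97.8]
ee_rot: [180.0, 0.0, 178.4]
force: [0.6, 0.2, -1.0]
gripper_width: 37.9
gripper_force: 4.0
```

```bash
python3 - <<'E'
from tilt import *
s=env.state();print(s["ee_pos"],s["force"],s["gripper_width"],s["gripper_force"])
p=env.grab_frame("wrist");cap(p,440,570,294,308,60,150)
s=env.grab_frame("scene");tilt(s,460,620,255,345)
E
```

```text
[503.8 301.6  97.8] [ 0.6  0.2 -1. ] 37.91605810953104 3.9734284893188487
223 22 x 503.9 z 68.9
229 24 x 500.3 z 90.1
235 25 x 502.2 z 95.0
241 28 x 496.8 z 117.2
277 28 x 513.1 z 123.3
283 29 x 515.9 z 124.2
289 29 x 518.6 z 125.0
295 29 x 521.2 z 126.0
301 29 x 523.9 z 127.0
n 246
34 19 x [572.2 575.1 577.3] y [279.9 295.1 319.9]
46 24 x [567.9 571.  573.5] y [278.9 300.1 320.6]
58 24 x [562.6 566.1 570. ] y [282.  298.6 315.6]
70 19 x [560.4 562.7 565.8] y [280.7 306.3 321.1]
82 24 x [555.4 558.9 561. ] y [282.  299.9 319.4]
94 23 x [551.8 554.9 557.5] y [281.4 303.6 321.8]
106 50 x [533.9 544.5 552.9] y [283.4 298.6 323.7]
118 31 x [511.  530.5 539.4] y [284.6 297.3 314.9]
130 26 x [519.2 527.9 536.4] y [285.2 298.3 310.7]
```

move_arm(
  plan=[
    [[0.7, 0, -0.1], 0, 0.8],
    [[0.7, 0, -0.1], 0, 0.8],
    [[0.7, 0, 0], 0, 0.8],
    [[0.7, 0, -0.1], 0, 0.8],
    [[0.5, 0, -0.1], 0, 0.8],
  ],
)

```text
time_s: 36.15
ee_pos: [536.4, 301.2, 95.4]
ee_rot: [-180.0, 0.0, 178.4]
force: [-10.3, -2.0, 20.3]
gripper_width: 37.1
gripper_force: 11.1
```

```bash
python3 - <<'E'
from tilt import *
s=env.state();print(s["ee_pos"],s["force"],s["gripper_width"],s["gripper_force"])
p=env.grab_frame("wrist");cap(p,500,600,294,308,60,150)
s=env.grab_frame("scene");tilt(s,480,640,255,345)
E
```

```text
[536.4 301.2  95.4] [-10.3  -2.   20.3] 37.08249369198748 11.08841038949322
206 8 x 527.0 z 60.5
212 22 x 527.2 z 72.6
218 24 x 527.8 z 83.0
224 25 x 528.5 z 91.8
230 26 x 531.1 z 94.2
236 26 x 533.6 z 97.0
242 26 x 536.0 z 99.9
278 28 x 546.0 z 121.2
284 28 x 549.4 z 121.1
290 28 x 552.5 z 121.2
296 27 x 555.9 z 121.0
302 29 x 559.2 z 121.0
n 185
34 11 x [582.3 583.1 583.9] y [281.  296.2 312.8]
46 12 x [581.6 582.9 584.3] y [280.7 296.1 315.7]
58 11 x [580.9 582.1 583.2] y [280.9 302.6 317.8]
70 16 x [581.5 582.6 583.8] y [281.5 300.7 319.5]
82 10 x [580.9 582.3 583.4] y [284.1 297.1 314.4]
94 37 x [570.4 578.5 582.3] y [280.7 297.9 321.3]
106 13 x [558.8 572.3 575.8] y [283.8 292.4 303.2]
118 58 x [546.8 560.  573.9] y [283.4 298.2 315.4]
```

move_arm(
  plan=[
    [[-0.1, 0, 0.2], 0, 0.8],
    [[-0.1, 0, 0.1], 0, 0.8],
    [[0, 0, 0], 0, 0.8],
  ],
)

```text
time_s: 36.55
ee_pos: [533.5, 301.6, 96.1]
ee_rot: [-180.0, -0.1, 178.4]
force: [0.6, -0.1, -1.6]
gripper_width: 36.9
gripper_force: 3.1
```

Contact force is relieved; open and rise.

move_arm(
  plan=[
    [[0, 0, -0.1], 0, 0.8],
    [[0, 0, 0], 0, 0.4],
    [[0, 0, 0], 0, 0.4],
    [[0, 0, 0], 0, 0.4],
    [[0, 0, 2], 0, 0.4],
  ],
)

```text
time_s: 37.05
ee_pos: [532.3, 300.7, 113.4]
ee_rot: [-179.8, -0.3, 178.4]
force: [0.6, -0.4, -0.2]
gripper_width: 54.7
gripper_force: 0.0
```

move_arm(
  plan=[
    [[0, 0, 4], 0, 0.4],
    [[0, 0, 4], 0, 0.4],
    [[-2, -4, 3], 0, 0.4],
    [[-2, -5, 0], 0, 0.4],
    [[-2, -5, 0], 0, 0.4],
  ],
)

```text
time_s: 37.55
ee_pos: [478.0, 170.7, 224.7]
ee_rot: [180.0, 0.2, 178.5]
force: [0.4, -1.1, -0.5]
gripper_width: 54.6
gripper_force: 0.0
```

move_arm(
  plan=[
    [[-2, -5, 0], 0, 0.4],
    [[-2, -5, 0], 0, 0.4],
    [[0, -5, 0], 0, 0.4],
    [[0, -5, 0], 0, 0.4],
    [[0, 0, 0], 0, 0.4],
  ],
)

```text
time_s: 38.05
ee_pos: [440.8, -26.3, 224.0]
ee_rot: [-179.9, 0.1, 178.0]
force: [-0.0, 0.3, 0.4]
gripper_width: 54.6
gripper_force: 0.0
```

```bash
python3 - <<'E'
from tilt import *
s=env.state();print(s["ee_pos"],s["force"])
p=env.grab_frame("top");guards(p);q=env.grab_frame("scene")
tilt(q,480,640,255,345);tilt(q,400,520,110,230)
W=cloud(p);Z=W[...,2]
a=np.radians(-62.3);o=np.array([546.5,-317.4]);d=W[...,:2]-o
bx=d[...,0]*np.cos(a)+d[...,1]*np.sin(a);by=-d[...,0]*np.sin(a)+d[...,1]*np.cos(a)
for lo in range(-20,20,5):
    k=(bx>lo)&(bx<lo+5)&(abs(by)<100)&np.isfinite(Z); print(lo,np.nanmedian(Z[k]),end='; ')
print("plunger z",np.nanmedian(Z[(abs(bx-65)<8)&(abs(by)<8)]))
cv2.imwrite("pics/fin.png",cv2.resize(np.hstack([p["frame"],q["frame"]]),(800,300))[...,::-1])
E
```

```text
[440.8 -26.3 224. ] [-0.   0.3  0.4]
n 203
22 9 x [578.3 579.6 580.8] y [281.8 295.3 315.2]
34 11 x [579.  580.7 581.3] y [283.3 303.  319.3]
46 12 x [578.5 580.5 581.2] y [280.3 294.9 315.6]
58 12 x [578.7 580.2 581.5] y [281.9 298.9 321.1]
70 13 x [578.8 579.7 580.7] y [282.  300.5 315.9]
82 11 x [578.4 579.2 581. ] y [281.7 298.4 318.9]
94 37 x [567.9 574.6 579.7] y [281.7 304.1 325. ]
106 20 x [540.3 562.1 571.7] y [282.4 288.1 301.1]
118 68 x [538.8 555.7 571.1] y [283.6 297.  315.9]
n 423
10 16 x [449.6 471.  480.9] y [136.5 140.7 187.8]
22 31 x [448.2 475.8 481.5] y [137.3 140.8 178.1]
34 34 x [450.9 474.7 482.7] y [135.7 141.8 183.9]
46 35 x [452.9 475.5 481.9] y [136.4 142.7 186.5]
58 30 x [452.5 475.2 481.2] y [136.6 142.4 179.3]
70 34 x [449.6 475.3 481.6] y [136.9 141.5 181.9]
82 38 x [451.2 475.  482.7] y [137.2 141.7 183.7]
94 35 x [452.6 474.5 481.2] y [136.8 143.5 187.5]
106 37 x [447.6 474.9 481.1] y [137.6 141.1 180. ]
118 81 x [446.7 468.3 478.5] y [139.5 153.2 185.5]
130 17 x [456.1 466.1 472.1] y [152.1 155.6 165.3]
142 35 x [450.3 459.9 471.2] y [153.4 163.6 174.4]
-20 -0.9360863449604722; -15 -0.24763158500843474; -10 -0.529809405462629; -5 3.6645568950279994; 0 45.754304815763135; 5 77.48364145136873; 10 85.45919388407037; 15 85.1808982210307; plunger z 114.60741435400132
```

View pics/fin.png

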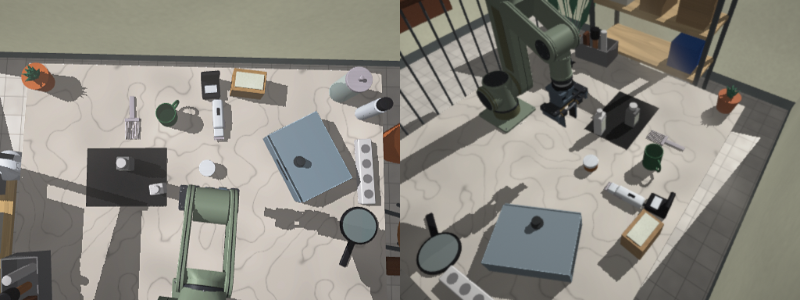

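```bash
python3 -c "
from workcell import env
print(env.job_done())"
```

```text
the job is handed in; nothing more can be done
None
```

The job is handed in at about 38 s of robot time: both fallen bottles stand upright on the mat, all three guard combs found are in the drawer, and it is shut with the plunger back up. The last pictures show all of this except the combs, last seen in the open drawer; `env.job_done()` gave no verdict.

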